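# Mark linkage bars in the lever press and stand them in the cup

### The arm

A 6-joint arm with a two-finger parallel gripper is mounted at the origin on the work surface. World frame = base frame: x ahead of the robot, y to its left, z up, the work surface at z = 0. Lengths are in mm, angles in rad, forces in N, time in s.
With the tool pointing down it reaches from about 275 to 975 mm from the base axis. Payload 8.4 kg.
Tool frame: the origin (TCP) lies at the very end of the fingers, on their centre line; the grasp point (between the pads) lies 19 mm behind it; z points along the fingers, x is the direction in which the jaws open and shut, and the axes are right-handed (so a half turn about z gives the same grasp; the last joint's range is limited). The gripper opens to 92 mm and grips with 3 to 60 N. Pads are 20 mm wide; open, the fingers measure 128 mm over their backs; the gripper's body (75 mm by 189 mm) begins 69 mm behind the grasp point.
Start: joints at [1.28, 0.353, 1.633, -0, 1.155, -0.002], TCP at [178, 599.119, 214.583] pointing down, gripper open.
Joint ranges: [-2.63, 2.63], [-0.92, 2.1], [0.06, 2.66], [-1.3, 4.44], [0, 2.69], [-3.02, 3.02]. Speed limits (rad/s): [2.22, 2.22, 2.79, 3.14, 3.14, 3.14].

### API

Orientations are given as a unit quaternion [w, x, y, z].
In Python, from workcell import get_state, capture, finish_job gives the robot as it stands. The module is installed in compiled form; this text tells all that it offers.
- The arm moves only by the shell command python3 -m jog 'ROWS' [OPENING] [FORCE]. ROWS is JSON, one flat list of numbers, 6 for each row, row after row: the shift along the tool's x, y, z in mm, then the turn, a rotation vector about the tool's x, y, z in degrees. A call has 1 to 20 rows; each row shifts and turns the commanded pose from where the row before left it, along the tool's axes as they then stand; what a row does not reach is not made up. A row lasts 1/8 s, in which the tool goes at most 62.5 mm and 10.7 degrees, less where a joint would pass 70% of its speed; a pose out of reach is approached as far as the arm can. A call with a gripper value outside its range is refused whole. OPENING is the opening, from -1 (shut) to 1 (fully open), set as the call begins (- or left out, the last holds). The fingers move at their own pace and stop on an object; FORCE is the grip in N (left out, the last holds). Time passes only in rows, so rows that do not move let the fingers close. It gives the time, the measured TCP pose, the force and the opening at its end, in the units of the state.
- get_state(): the state, without advancing time (a new reading comes with each control period).
- capture(name): name is "side" or "top"; returns a dict with "pixels" (400x640x3 uint8, red, green, blue), "K" (3x3 intrinsics, pixels), "R" (3x3) and "t" (3): a world point X has camera coordinates R X + t. Camera axes: x right, y down, z forward; pixel columns grow to the right and rows downward; lengths in mm; the calibration is good to about 2 mm. A picture is of the moment at which its call begins. There is no depth.
- finish_job(): hands the job in, once; it reports no verdict.
The state is a dict: "time_s": time; "q": joint angles; "joint_velocities": joint speeds; "tau": joint torques, N m; "tool_pos": TCP position; "tcp_rot": TCP orientation; "wrist_force": force on the tool from outside, world axes, zero at the start; "ft_torque": the same for the moment, N m; "gripper_width": finger opening in mm.
Only numpy, scipy, OpenCV 4.12 (cv2) and the standard library are available. Lean on these libraries where they do the work, as an engineer would, in place of code of your own. Each camera call takes 0.05 s, during which the arm holds its last target. There are 200 camera calls.

### The job

Mark every steel bar from the rubber mat in the hand-lever press, one at a time, the longest first and then on down to the shortest: lay the bar in the sloping bed with its lower end against the stop, swing the lever down to its stop, hold it there a moment and let it come back up. Stand each marked bar upright in the metal holder cup, any cell, so that they all end up there with the lever up, and leave the spray can, the jar and the spanner where they are.

Things in the scene. Friction and masses are not known exactly. Their poses are not given: they have to be found in the camera images.
- bar_a: Plain square steel bar, 220 mm long, 14 x 14 mm, about 0.33 kg, the longest. Origin at its centre; own x axis along its length; both ends alike. At the start it lies flat on the rubber mat, if present.
- bar_b: Plain square steel bar, 190 mm long, 14 x 14 mm, about 0.29 kg, the middle length. Origin at its centre; own x axis along its length; both ends alike. At the start it lies flat on the rubber mat, if present.
- bar_c: Plain square steel bar, 160 mm long, 14 x 14 mm, about 0.24 kg, the shortest. Origin at its centre; own x axis along its length; both ends alike. At the start it lies flat on the rubber mat, if present.
- mat: Black rubber mat 280 x 270 mm, 4 mm thick, fixed to the bench; origin at the centre of its underside. The bars start on it about 80 mm apart (between centre lines), lying roughly along its own y axis.
- press: Grey hand-lever marking press, fixed to the bench. Origin on the bench right under the bed's stop face; own x axis points, in plan, up the bed's slope; z up. Base plate 12 mm thick, x -50 to 200, y -75 to 115 mm. A post 20 x 34 mm stands at x 129, y 98 mm, 162 mm tall, and carries the lever's pivot at x 129, y 90, z 165 mm.
- bed: The press's sloping bed for one bar: two dark U-shaped saddles and a stop. Origin on the stop face, on the centre line at the level of the saddle floors, 30 mm above the bench; own x axis up the slope (35 degrees above level), z square off the bed. A bar home has its lower end at x 0 (up to 12 mm off will do), its centre at z 7 mm. Friction may keep it from sliding down by itself.
- saddle_low (a point): Centre of the lower saddle's floor, 23 mm up the bed from the stop. The saddle is 30 mm long (bed x 8 to 38 mm), 22 mm wide inside, walls 12 mm high. The stop is a plate across the bed at x 0, standing 20 mm above the floors.
- saddle_high (a point): Centre of the upper saddle's floor, 150 mm up the bed from the stop, the same shape (bed x 135 to 165 mm). Between the two saddles a bar is free on all sides (nothing but the base plate below).
- lever (a joint): Press lever's angle, rad: 0 at rest (leaning 10 degrees back past upright, away from the bed), 1.745 at its stop (level). Hinged along the press's own x axis; swings up and over from the post, across the upper saddle, to the press's -y side and down. Sprung back: 4 N at the ball at rest, 9 N at the stop. At the stop its die clears a bar in the bed by about 1 mm. At rest all above the bed is free.
- lever_ball (a point): Centre of the black ball, 30 mm across, at the lever's end, 180 mm from the pivot; its z axis is square to the lever, up when the lever is at its stop. At rest 342 mm above the bench, 121 mm to the press's +y side of the bed's centre line; at the stop 165 mm above the bench, 90 mm to the press's -y side of the bed's centre line. Pinch it lightly from above, fingers on either side along the hinge axis (it turns between the pads; a hard grip binds), or push it.
- cup: Open-topped metal holder cup, three cells side by side, fixed to the bench: 84 mm (own x) by 147 mm (own y), 115 mm tall, walls and floor 3 mm thick. Each cell is 78 mm along x and 45 mm along y, open at the top; cell centres at y -48, 0 and 48 mm. Origin at the centre of its underside, z up. A bar stands in a cell leaning on its wall by up to about 30 degrees.
- spray_can: White spray can, 58 mm across, 170 mm tall; a bystander. Origin at the centre of its underside.
- jar: White screw-top jar, 64 mm across, 85 mm tall; a bystander. Origin at the centre of its underside.
- spanner: Steel spanner, 190 mm long, lying flat on the bench; a bystander.
Things that resemble listed ones, but are neither listed nor needed, are in the scene too. Of the things shaped like the cup, the metal one is meant.

How it is judged (in metres and radians):
On the way, in this order (a step that is already met when the one before it is completed fails the run):
1. the 220 mm bar lies home in the bed while the lever is swung down to its stop (level, to about 0.07 rad) (x of bar_a in the frame of bed between 0.104 and 0.122 m and y of bar_a in the frame of bed between -0.007 and 0.007 m and z of bar_a in the frame of bed between 0 and 0.014 m and angle between the x axis of bar_a and the x axis of bed, either way round below 0.12 rad and z of bar_a in the frame of lever_ball above -0.0722 m and y of bar_a in the frame of lever_ball below 0.12 m), for 0.2 s.
2. the lever is let back up after marking the 220 mm bar (its ball is well away from the bar) (distance between bar_a and lever_ball above 0.25 m), for 0.2 s.
3. the 190 mm bar lies home in the bed while the lever is swung down to its stop (level, to about 0.07 rad) (x of bar_b in the frame of bed between 0.089 and 0.107 m and y of bar_b in the frame of bed between -0.007 and 0.007 m and z of bar_b in the frame of bed between 0 and 0.014 m and angle between the x axis of bar_b and the x axis of bed, either way round below 0.12 rad and z of bar_b in the frame of lever_ball above -0.0808 m and y of bar_b in the frame of lever_ball below 0.12 m), for 0.2 s.
4. the lever is let back up after marking the 190 mm bar (its ball is well away from the bar) (distance between bar_b and lever_ball above 0.25 m), for 0.2 s.
5. the 160 mm bar lies home in the bed while the lever is swung down to its stop (level, to about 0.07 rad) (x of bar_c in the frame of bed between 0.074 and 0.092 m and y of bar_c in the frame of bed between -0.007 and 0.007 m and z of bar_c in the frame of bed between 0 and 0.014 m and angle between the x axis of bar_c and the x axis of bed, either way round below 0.12 rad and z of bar_c in the frame of lever_ball above -0.0894 m and y of bar_c in the frame of lever_ball below 0.12 m), for 0.2 s.
6. the lever is let back up after marking the 160 mm bar (its ball is well away from the bar) (distance between bar_c and lever_ball above 0.25 m), for 0.2 s.
At the end, for the whole second after the job is handed in: Every bar that was there stands in the cup: its centre within 42 mm (cup's x) and 70 mm (cup's y) of the cup's centre in plan, at most 40 mm higher than if it stood upright on the bench, leaning less than 37 degrees, at rest; the lever is back up (below 0.08 rad) (x of bar_a in the frame of cup between -0.042 and 0.042 m and y of bar_a in the frame of cup between -0.07 and 0.07 m and height (world z) of bar_a below 0.15 m and (angle between bar_a's own x axis and vertical below 0.65 rad or angle between bar_a's own x axis and vertical above 2.4916 rad) and linear speed of each of bar_a, bar_b, bar_c below 0.03 m/s and x of bar_b in the frame of cup between -0.042 and 0.042 m and y of bar_b in the frame of cup between -0.07 and 0.07 m and height (world z) of bar_b below 0.135 m and (angle between bar_b's own x axis and vertical below 0.65 rad or angle between bar_b's own x axis and vertical above 2.4916 rad) and x of bar_c in the frame of cup between -0.042 and 0.042 m and y of bar_c in the frame of cup between -0.07 and 0.07 m and height (world z) of bar_c below 0.12 m and (angle between bar_c's own x axis and vertical below 0.65 rad or angle between bar_c's own x axis and vertical above 2.4916 rad) and value of joint lever below 0.08 rad); the robot touches nothing.
It fails at once if the spray can is moved more than 30 mm (distance of spray_can from where it was at the start of the episode above 0.03 m).
It fails at once if the jar is moved more than 30 mm (distance of jar from where it was at the start of the episode above 0.03 m).
It fails at once if the spanner is moved more than 30 mm (distance of spanner from where it was at the start of the episode above 0.03 m).
Of bar_a, bar_b, bar_c only 2 to 3 are there at a start; the rules pass over those that are not, and their reading is None.
At some moment in a run one of bar_a, bar_b, bar_c may be knocked a few centimetres aside while the robot is not near it.
It also fails if it takes over 210 s, if anything falls off the work surface, if the arm or the gripper's body presses on something with over 40 N, if the wrist force passes 120 N, or if a joint passes its speed limit or range.

## Working session

There is one attempt and no reset: what is moved stays moved. The work goes in short steps, Python scripts to look and compute and a shell command to move; the robot and the scene stay as the last step left them, time stands still between calls to the robot, and variables do not carry over. Pictures are saved under pics/ and viewed, about 12 in all and at most 16, crops included, and the job is handed in when it is done.

```bash
mkdir -p pics; ls; python3 - <<'E'
from workcell import *
import cv2
print(get_state())
for n in("top","side"):
    c=capture(n); cv2.imwrite(f"pics/{n}0.png",c["pixels"][:,:,::-1]); print(n,c["K"],c["R"],c["t"])
E
```

```text
pics
{'time_s': 0.0, 'q': array([ 1.27957416e+00,  3.53618839e-01,  1.63412531e+00,  1.95166685e-05,
        1.15518797e+00, -2.40354081e-03]), 'joint_velocities': array([ 0.00059578, -0.00015076, -0.00182114, -0.00041949,  0.00127622,
       -0.00163829]), 'tau': array([ 5.91342996e-05, -5.93830776e+01, -3.34219122e+01,  6.97925314e-02,
        2.34687614e-02, -8.42465647e-05]), 'tool_pos': array([177.86854271, 598.6475542 , 213.88576851]), 'tcp_rot': array([ 3.92037576e-04,  8.01507009e-01,  5.97985004e-01, -5.43078684e-04]), 'wrist_force': array([0.92039104, 0.05993571, 0.72778468]), 'ft_torque': array([ 0.00167432, -0.0008823 , -0.02675237]), 'gripper_width': 92.32781877691627}
top [[436.49193506   0.         313.37322902]
 [  0.         436.49193506 204.91038597]
 [  0.           0.           1.        ]] [[-0.00200103 -0.9999422  -0.01056362]
 [-0.98171973  0.00397484 -0.19029077]
 [ 0.19032177  0.00998974 -0.98167094]] [ -53.47994895  507.28460105 1473.68101776]
side [[373.05981907   0.         321.15338394]
 [  0.         373.05981907 199.90885364]
 [  0.           0.           1.        ]] [[-0.99618183 -0.08699607 -0.00731053]
 [-0.05744472  0.71623676 -0.69548904]
 [ 0.06574089 -0.6924136  -0.71849951]] [ 459.58713827  213.28921763 1064.49278645]
```

View pics/top0.png

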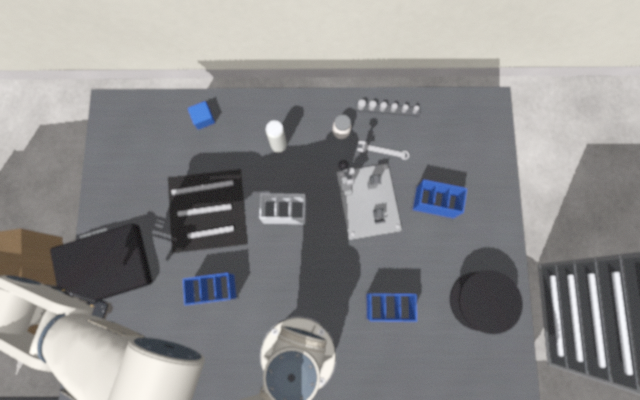

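View pics/side0.png

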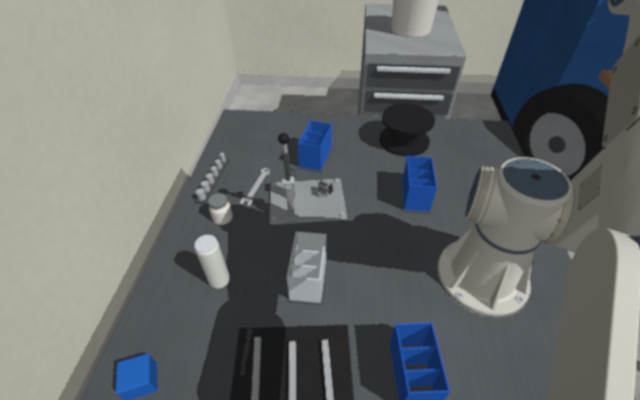

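```bash
cat > h.py <<'E'
import numpy as np,cv2
from workcell import *
from scipy.spatial.transform import Rotation as Ro
def proj(c,X):
    p=np.atleast_2d(X)@c["R"].T+c["t"]; p=p@c["K"].T; return p[:,:2]/p[:,2:]
def cast(c,uv,z):
    uv=np.atleast_2d(uv); d=np.c_[uv,np.ones(len(uv))]@np.linalg.inv(c["K"]).T@c["R"]; o=-c["R"].T@c["t"]
    return o+d*((z-o[2])/d[:,2])[:,None]
def crop(c,x0,y0,w,h,s):
    return cv2.resize(np.ascontiguousarray(c["pixels"][y0:y0+h,x0:x0+w,::-1]),None,fx=s,fy=s,interpolation=cv2.INTER_CUBIC)
def pose():
    s=get_state(); w,x,y,z=s["tcp_rot"]; return s["tool_pos"],Ro.from_quat([x,y,z,w]).as_matrix(),s
E
python3 - <<'E'
from h import *
t=capture("top");s=capture("side")
a=crop(t,160,160,100,100,4); b=crop(t,325,130,100,120,4)[:400]; 
c=crop(s,225,320,150,80,2.667); d=crop(s,250,125,110,110,3.636)
f=lambda i:cv2.resize(i,(400,int(i.shape[0]*400/i.shape[1])))[:300] if 0 else i
top=np.hstack([a[:400],b[:400]])
cv2.imwrite("pics/c1.png",top)
c=cv2.resize(c,(400,213)); e=np.zeros((400,800,3),np.uint8); e[:213,:400]=c; e[:,400:]=cv2.resize(d,(400,400)); cv2.imwrite("pics/c2.png",e)
E
```

```text
(no output)
```

View pics/c1.png

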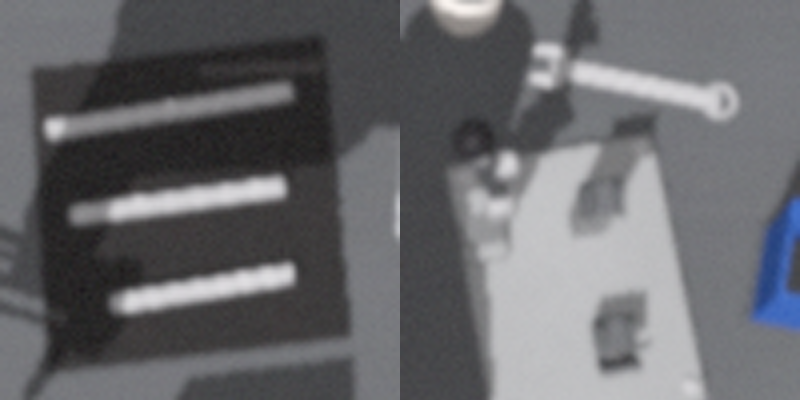

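View pics/c2.png

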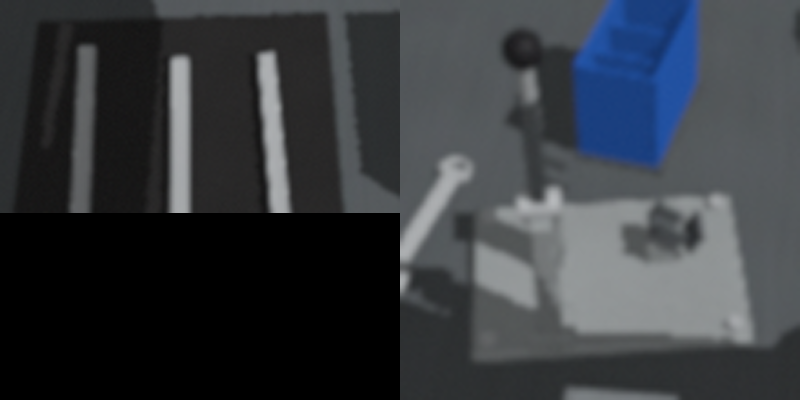

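```bash
cat > press.py <<'E'
from h import *
from scipy.optimize import least_squares
from scipy.ndimage import map_coordinates
cs={n:capture(n) for n in("top","side")}
g={n:np.mean([capture(n)["pixels"].astype(float).mean(2) for _ in range(3)],0) for n in cs}
g={n:cv2.GaussianBlur(v,(0,0),0.6) for n,v in g.items()}
t=cs["top"]; P=cast(t,[(387.5,165),(401,232),(350,238),(337,171)],12)[:,:2]
print(P.round(1), np.linalg.norm(P-np.roll(P,1,0),axis=1).round(1))
L=np.array([(200,-75),(-50,-75),(-50,115),(200,115)],float)
def tf(p,l): c,s=np.cos(p[2]),np.sin(p[2]); return np.array([[c,-s],[s,c]])@np.asarray(l).T+np.array(p[:2])[:,None]
d=P[0]-P[1]; p=np.array([0,0,np.arctan2(d[1],d[0])]); p[:2]=P.mean(0)-tf(p,L).mean(1)
def run(views,p):
  for half in(5,3,2.5):
    obs=[]
    for n in views:
      c=cs[n]
      for i in range(4):
        A,B=L[i],L[(i+1)%4]
        for f in np.linspace(.06,.94,34):
          l=A+(B-A)*f; w=np.r_[tf(p,[l])[:,0],12]; w2=np.r_[tf(p,[l*1.0+(B-A)/200])[:,0],12]
          uv=proj(c,w)[0]; dd=proj(c,w2)[0]-uv; nn=np.array([-dd[1],dd[0]])/np.linalg.norm(dd)
          s=np.arange(-half,half+.01,.25); q=uv+s[:,None]*nn
          v=map_coordinates(g[n],[q[:,1],q[:,0]],order=1); gr=np.abs(np.gradient(v)); k=gr.argmax()
          if gr[k]>3 and 0<k<len(s)-1: obs.append((c,l,q[k],nn,n+str(i)))
    res=lambda p:np.array([ (proj(c,np.r_[tf(p,[l])[:,0],12])[0]-q)@nn for c,l,q,nn,_ in obs])
    p=least_squares(res,p,loss="soft_l1",f_scale=.3).x
  r=res(p)
  for k in sorted({o[4] for o in obs}):
    m=[r[i] for i,o in enumerate(obs) if o[4]==k]; print(k,len(m),np.round(np.median(m),2),end="; ")
  print(views,p[:2].round(1),np.degrees(p[2]).round(2)); return p
for v in(["top"],["side"],["top","side"]): run(v,p)
E
python3 press.py
python3 - <<'E'
from h import *
t=capture("top")
for n,a,b in(("a",(45,128),(293,90)),("b",(68,215),(285,187)),("c",(112,303),(295,272))):
    P=cast(t,np.array([a,b])/4+[160,160],18)[:,:2]; d=P[1]-P[0]; print(n,P.mean(0).round(1),np.linalg.norm(d).round(1),np.degrees(np.arctan2(d[1],d[0])).round(1))
E
```

```text
[[ 660.7 -324. ]
 [ 415.7 -363.1]
 [ 395.1 -183.2]
 [ 639.  -140.5]] [184.8 248.  181.  247.6]
top0 34 -0.24; top1 34 0.24; top2 29 -0.26; top3 32 0.26; ['top'] [ 458.2 -283.2] 9.41
side0 29 0.4; side1 34 -0.01; side2 30 1.02; side3 33 -0.02; ['side'] [ 461.3 -278.2] 10.18
side0 29 -0.47; side1 34 -0.53; side2 11 -0.31; side3 32 0.24; top0 33 -0.2; top1 34 0.71; top2 29 -0.49; top3 32 -0.24; ['top', 'side'] [ 460.  -282.5] 9.25
a [579.4 344.7] 224.6 -81.3
b [495.2 334.1] 194.0 -82.7
c [417.7 306.7] 162.7 -80.5
```

```bash
python3 - <<'E'
from h import *
t=capture("top");s=capture("side")
a=cv2.resize(crop(t,240,110,110,120,4),(400,436)); b=cv2.resize(crop(s,190,190,150,120,4),(400,320))
e=np.zeros((436,800,3),np.uint8); e[:,:400]=a; e[:320,400:]=b; cv2.imwrite("pics/c3.png",e)
E
```

```text
(no output)
```

View pics/c3.png

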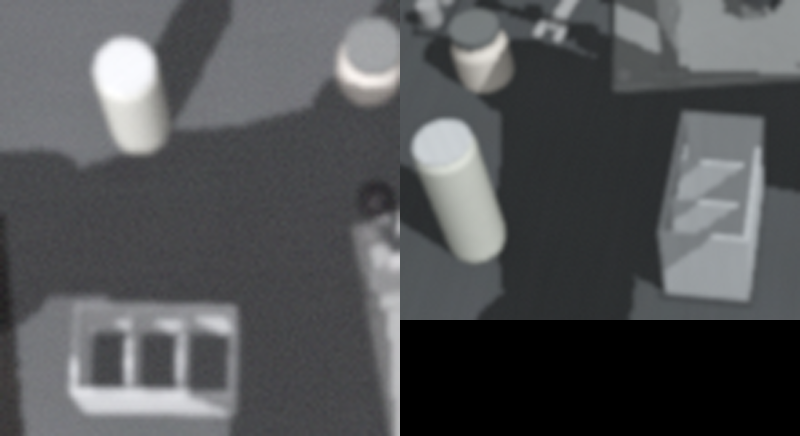

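```bash
python3 - <<'E'
from h import *
t=capture("top");s=capture("side")
P=cast(t,[(260.6,193.3),(305.5,193.9),(305.2,217.3),(259.8,217.3)],115)[:,:2]
Q=cast(s,[(296.9,232),(326.9,234.2),(323.9,278.9),(287.5,278.1)],115)[:,:2]
for p in(P,Q): print(p.round(0).tolist(),p.mean(0).round(1),np.linalg.norm(p-np.roll(p,1,0),axis=1).round(0))
print("can",cast(t,(274.9,128.7),170).round(0),cast(s,(206,242),170).round(0),"jar",cast(t,(341.8,122.9),85).round(0))
print("ball",cast(t,(343.1,164.2),342).round(0),cast(s,(284,139),342).round(0))
for p in((458.2,-283.2,9.41),(460,-282.5,9.3)):
    R=Ro.from_euler("z",p[2],degrees=True).as_matrix(); b=R@[129,121,0]+[p[0],p[1],342]; print("ball pred",b.round(0),proj(t,b).round(1),proj(s,b).round(1))
    bl=Ro.from_euler("z",p[2],degrees=True).as_matrix()@np.array([np.cos(.6109)*110,0,0]); print((bl[:2]+p[:2]).round(1))
E
```

```text
[[535.0, 121.0], [532.0, -29.0], [452.0, -29.0], [453.0, 122.0]] [493.   46.4] [ 82. 151.  79. 151.]
[[529.0, -20.0], [446.0, -19.0], [443.0, 123.0], [533.0, 128.0]] [488.   53.1] [148.  83. 142.  91.]
can [[742.  71. 170.]] [[745.  75. 170.]] jar [[ 794. -156.   85.]]
ball [[ 568. -143.  342.]] [[ 566. -137.  342.]]
ball pred [ 566. -143.  342.] [[343. 165.]] [[284.4 137.7]]
[ 547.1 -268.5]
ball pred [ 568. -142.  342.] [[342.8 164.3]] [[283.6 137.7]]
[ 548.9 -267.9]
```

```bash
cat > plan.py <<'E'
import sys
from h import *
PX,PY,PA=459.3,-282.8,9.35
def Rt(phi,al):
    f=np.radians(phi); D=np.array([[np.cos(f),np.sin(f),0],[np.sin(f),-np.cos(f),0],[0,0,-1.]]); return D@Ro.from_euler("x",al,degrees=True).as_matrix()
def press(x,y,z): return Ro.from_euler("z",PA,degrees=True).as_matrix()@[x,y,z]+[PX,PY,0]
def bed(x,y,z):
    c,s=np.cos(np.radians(35)),np.sin(np.radians(35)); return press(c*x-s*z,y,30+s*x+c*z)
def go(p,phi,al,lab=""):
    t,R,s=pose(); R2=Rt(phi,al); d=np.asarray(p)-t
    print(lab,"tgt",np.round(p,1),"at",t.round(1),"| shift now-axes",(R.T@d).round(1),"shift after turn",(R2.T@d).round(1),"rotvec",np.degrees(Ro.from_matrix(R.T@R2).as_rotvec()).round(1),"| F",s["wrist_force"].round(1),"w",s["gripper_width"].round(1),"t",round(s["time_s"],1))
if __name__=="__main__":
    a=[float(v) for v in sys.argv[2:]]; p={"w":lambda *v:np.array(v),"p":press,"b":bed}[sys.argv[1]](*a[:3]); go(p,a[3],a[4])
E
python3 plan.py w 581.2 332.8 100 8.7 0
```

```text
Traceback (most recent call last):
  File "plan.py", line 13, in <module>
    a=[float(v) for v in sys.argv[2:]]; p={"w":lambda *v:np.array(v),"p":press,"b":bed}[sys.argv[1]](*a[:3]); go(p,a[3],a[4])
                                                                                                              ~~^^^^^^^^^^^^^
  File "plan.py", line 11, in go
    print(lab,"tgt",np.round(p,1),"at",t.round(1),"| shift now-axes",(R.T@d).round(1),"shift after turn",(R2.T@d).round(1),"rotvec",np.degrees(Ro.from_matrix(R.T@R2).as_rotvec()).round(1),"| F",s["wrist_force"].round(1),"w",s["gripper_width"].round(1),"t",round(s["time_s"],1))
                                                                                                                                                                                                                                ^^^^^^^^^^^^^^^^^^^^^^^^
AttributeError: 'float' object has no attribute 'round'
```

```bash
sed -i 's/s\["gripper_width"\].round(1)/round(s["gripper_width"],1)/' plan.py
python3 plan.py w 581.2 332.8 100 8.7 0
```

```text
tgt [581.2 332.8 100. ] at [178.  599.1 214.6] | shift now-axes [-140.4  462.4  114.6] shift after turn [358.3 324.2 114.6] rotvec [-0.   0.  64.8] | F [ 0.2 -0.3 -0.9] w 91.8 t 0.8
```

```bash
python3 -m jog '[-14,46,11.5,0,0,0,-14,46,11.5,0,0,0,-14,46,11.5,0,0,0,-14,46,11.5,0,0,0,-14,46,11.5,0,0,0,-14,46,11.5,0,0,0,-14,46,11.5,0,0,0,-14,46,11.5,0,0,0,-14,46,11.5,0,0,0,-14,48,11,0,0,0,0,0,0,0,0,9.3,0,0,0,0,0,9.3,0,0,0,0,0,9.3,0,0,0,0,0,9.3,0,0,0,0,0,9.3,0,0,0,0,0,9.3,0,0,0,0,0,9,0,0,0,0,0,0,0,0,0,0,0,0]'; python3 - <<'E'
from h import *
t=capture("top");s=capture("side");p,R,_=pose()
print(p.round(1),proj(t,p).round(1),proj(s,p).round(1))
a=cv2.resize(crop(t,160,150,100,100,4),(400,400)); b=cv2.resize(crop(s,220,300,150,100,4),(400,267))
e=np.zeros((400,800,3),np.uint8); e[:,:400]=a; e[:267,400:]=b; cv2.imwrite("pics/c4.png",e)
E
python3 plan.py w 581.2 332.8 40 8.7 0
```

```text
time_s: 3.22
tool_pos: [581.0, 333.4, 100.1]
tcp_rot: [-0.0, 0.997, 0.077, 0.0]
wrist_force: [-0.5, -1.1, -0.1]
gripper_width: 91.8
[581.  333.3 100.1] [[199.4 181.2]] [[251.7 362.7]]
 tgt [581.2 332.8  40. ] at [581.  333.3 100.1] | shift now-axes [ 0.1  0.5 60.1] shift after turn [ 0.1  0.5 60.1] rotvec [0.  0.  0.1] | F [-0.5  0.  -0.3] w 91.7 t 3.3
```

View pics/c4.png

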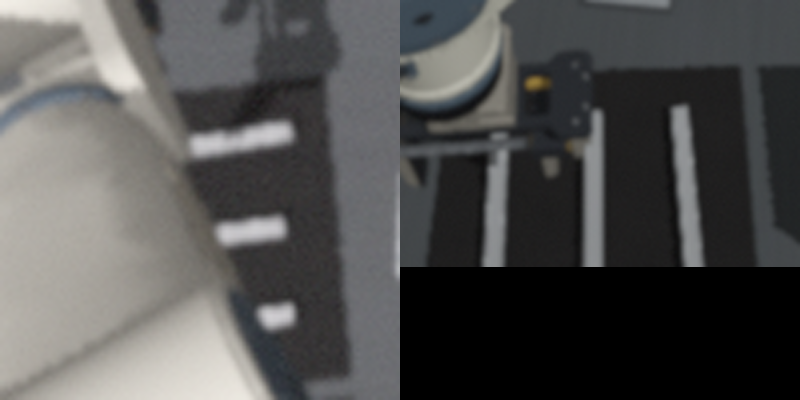

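```bash
python3 -m jog '[0,0.5,30,0,0,0,0,0,30,0,0,0,0,0,20,0,0,0,0,0,14,0,0,0,0,0,0,0,0,0]' && python3 -m jog '[0,0,0,0,0,0,0,0,0,0,0,0,0,0,0,0,0,0,0,0,0,0,0,0,0,0,0,0,0,0,0,0,0,0,0,0]' -1 50 && python3 -m jog '[0,0,-40,0,0,0,0,0,-50,0,0,0,0,0,-50,0,0,0,0,0,-50,0,0,0,0,0,-40,0,0,0,0,0,0,0,0,0]' && python3 plan.py b 98 0 100 -80.65 35
```

```text
time_s: 3.95
tool_pos: [581.2, 333.0, 5.8]
tcp_rot: [-0.0, 0.997, 0.076, -0.0]
wrist_force: [-0.5, -0.3, -0.2]
gripper_width: 91.7
time_s: 4.7
tool_pos: [581.1, 332.8, 6.1]
tcp_rot: [-0.0, 0.997, 0.075, -0.0]
wrist_force: [0.0, 1.3, -0.9]
gripper_width: 34.1
time_s: 5.45
tool_pos: [582.8, 333.8, 240.1]
tcp_rot: [-0.001, 0.997, 0.075, 0.003]
wrist_force: [-0.9, 0.5, -0.3]
gripper_width: 0.5
 tgt [ 481.9 -279.1  168.1] at [582.8 333.8 240.1] | shift now-axes [-192.4  590.9   69.4] shift after turn [588.4 204.4 -55.2] rotvec [27.2 27.  86.3] | F [-0.9  0.5 -0.3] w 0.5 t 5.5
```

```bash
python3 -m jog '[-200,0,0,0,0,0,-60,0,0,0,0,0,-60,0,0,0,0,0,-60,0,0,0,0,0,0,0,0,0,0,0]' 0.3 && python3 - <<'E'
from h import *
t=capture("top");s=capture("side");p,R,_=pose();print(p)
a=cv2.resize(crop(t,160,150,100,100,4),(400,400)); b=cv2.resize(crop(s,220,300,150,100,4),(400,267))
e=np.zeros((400,800,3),np.uint8); e[:,:400]=a; e[:267,400:]=b; cv2.imwrite("pics/c5.png",e)
E
```

```text
time_s: 6.08
tool_pos: [337.3, 294.7, 234.8]
tcp_rot: [0.001, 0.997, 0.076, -0.001]
wrist_force: [0.5, 1.0, -0.0]
gripper_width: 48.1
[341.14999065 296.41718647 235.76615332]
```

View pics/c5.png

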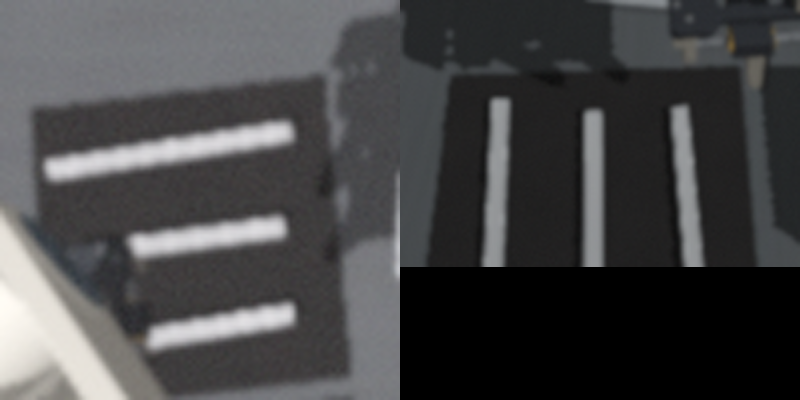

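```bash
python3 -m jog '[60,0,0,0,0,0,60,0,0,0,0,0,60,0,0,0,0,0,60,0,0,0,0,0,0,0,0,0,0,0,0,0,0,0,0,0]' && python3 plan.py w 581.2 332.8 6 8.7 0
```

```text
time_s: 6.92
tool_pos: [578.9, 331.9, 234.5]
tcp_rot: [0.0, 0.997, 0.075, -0.001]
wrist_force: [-0.2, -0.5, -0.8]
gripper_width: 59.5
 tgt [581.2 332.8   6. ] at [578.9 331.9 234.5] | shift now-axes [  2.9  -0.7 228.5] shift after turn [  2.4  -0.6 228.5] rotvec [ 0.   0.1 -0.1] | F [-0.2 -0.5 -0.8] w 59.5 t 6.9
```

```bash
python3 -m jog '[2.5,-0.6,50,0,0,0,0,0,50,0,0,0,0,0,50,0,0,0,0,0,40,0,0,0,0,0,25,0,0,0,0,0,13,0,0,0,0,0,0,0,0,0]' && python3 -m jog '[0,0,0,0,0,0,0,0,0,0,0,0,0,0,0,0,0,0,0,0,0,0,0,0,0,0,0,0,0,0,0,0,0,0,0,0,0,0,0,0,0,0]' -1 50 && python3 -m jog '[0,0,0,0,0,0,0,0,-20,0,0,0,0,0,-50,0,0,0,0,0,-50,0,0,0,0,0,-50,0,0,0,0,0,-60,0,0,0,0,0,0,0,0,0]' && python3 plan.py b 98 0 100 -80.65 35
```

```text
time_s: 7.8
tool_pos: [580.3, 333.3, 7.9]
tcp_rot: [0.0, 0.997, 0.076, -0.0]
wrist_force: [0.2, -0.2, -0.4]
gripper_width: 59.4
time_s: 8.68
tool_pos: [581.5, 333.6, 8.4]
tcp_rot: [-0.0, 0.997, 0.075, 0.0]
wrist_force: [2.1, 0.1, 1.8]
gripper_width: 13.5
time_s: 9.55
tool_pos: [582.8, 334.7, 244.5]
tcp_rot: [-0.002, 0.997, 0.075, 0.004]
wrist_force: [0.1, -0.5, -3.6]
gripper_width: 13.1
 tgt [ 481.9 -279.1  168.1] at [582.8 334.7 244.5] | shift now-axes [-192.7  591.8   72.9] shift after turn [589.2 207.  -51.7] rotvec [27.  27.  86.3] | F [ 0.1 -0.5 -3.6] w 13.1 t 9.6
```

```bash
python3 -m jog '[0,0,0,0,0,9.9,0,0,0,0,0,9.9,0,0,0,0,0,9.9,0,0,0,0,0,9.9,0,0,0,0,0,9.9,0,0,0,0,0,10,0,0,0,0,0,10,0,0,0,0,0,10,0,0,0,0,0,9.9,0,0,0,0,0,0]' && python3 -m jog '[16.5,54,0,0,0,0,16.5,54,0,0,0,0,16.5,54,0,0,0,0,16.5,54,0,0,0,0,50.7,8.3,0,0,0,0,50.7,8.3,0,0,0,0,50.7,8.3,0,0,0,0,50.7,8.3,0,0,0,0,50.7,8.3,0,0,0,0,50.7,8.3,0,0,0,0,50.7,8.3,0,0,0,0,50.7,8.3,0,0,0,0,50.7,8.3,0,0,0,0,50.7,8.3,0,0,0,0,0,0,0,0,0,0]' && python3 plan.py b 98 0 100 -80.65 35 && python3 -m jog '[0,0,0,9,0,0,0,0,0,9,0,0,0,0,0,9,0,0,0,0,0,8,0,0,0,0,0,0,0,0]' && python3 plan.py b 98 0 100 -80.65 35
```

```text
time_s: 10.8
tool_pos: [579.8, 332.9, 236.7]
tcp_rot: [0.001, 0.762, -0.647, -0.001]
wrist_force: [0.7, -0.8, -3.1]
gripper_width: 13.3
time_s: 12.68
tool_pos: [377.4, -282.7, 237.6]
tcp_rot: [0.0, 0.762, -0.647, -0.0]
wrist_force: [0.4, 0.3, -3.5]
gripper_width: 13.2
 tgt [ 481.9 -279.1  168.1] at [ 377.4 -282.7  237.6] | shift now-axes [  13.3 -103.8   69.4] shift after turn [ 13.4 -45.1 116.4] rotvec [35. -0. -0.] | F [ 0.4  0.3 -3.5] w 13.2 t 12.7
time_s: 13.3
tool_pos: [376.0, -278.9, 236.6]
tcp_rot: [-0.229, 0.726, -0.619, 0.194]
wrist_force: [0.8, 0.0, -3.4]
gripper_width: 13.1
 tgt [ 481.9 -279.1  168.1] at [ 376.  -278.9  236.6] | shift now-axes [ 17.2 -46.5 115.9] shift after turn [ 17.3 -46.3 116. ] rotvec [ 0.1  0.  -0.2] | F [ 0.8  0.  -3.4] w 13.1 t 13.3
```

```bash
python3 -m jog '[5.5,-15,38,0,0,0,5.5,-15,38,0,0,0,5.5,-15,38,0,0,0,0,0,0,0,0,0,0,0,0,0,0,0,0,0,0,0,0,0]' && python3 plan.py b 98 0 40 -80.65 35 && python3 - <<'E'
from h import *
from plan import *
t=capture("top");s=capture("side");p,R,_=pose()
a=crop(t,325,150,100,100,4); b=cv2.resize(crop(s,250,90,120,120,4),(400,400))
# expected bar ends given grip offset 11.2
for n,c in(("top",t),("side",s)):
  for nm,y in(("low",98.8),("high",-121.2)): print(n,nm,proj(c,p+R@[0,y,-2.6]).round(1))
cv2.imwrite("pics/c6.png",np.hstack([a,b]))
E
```

```text
time_s: 14.05
tool_pos: [481.5, -279.9, 171.2]
tcp_rot: [-0.229, 0.727, -0.617, 0.195]
wrist_force: [0.2, -0.2, -2.7]
gripper_width: 13.5
 tgt [ 515.9 -273.5  119. ] at [ 481.5 -279.9  171.2] | shift now-axes [-0.8  1.3 62.9] shift after turn [-0.7  1.4 62.9] rotvec [ 0.  -0.1 -0. ] | F [ 0.2 -0.2 -2.7] w 13.5 t 14.1
top low [[385.9 232.7]]
top high [[380.8 170. ]]
side low [[347.6 168.7]]
side high [[289.3 140. ]]
```

View pics/c6.png

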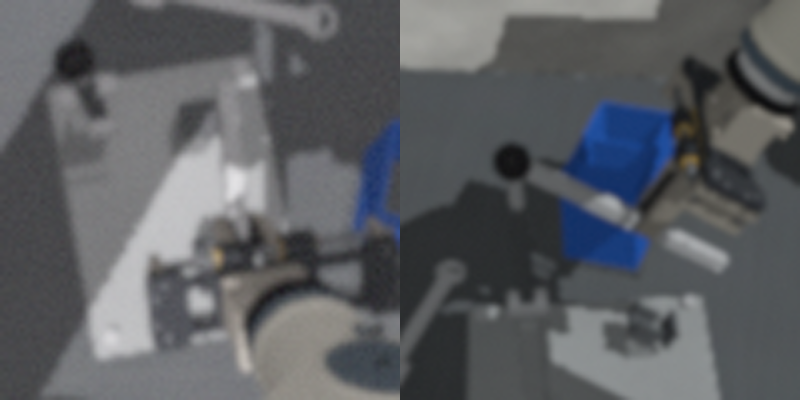

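```bash
python3 -m jog '[-0.8,-3.6,30,0,0,0,0,0,25,0,0,0,0,0,8,0,0,0,0,0,0,0,0,0,0,0,0,0,0,0]' && python3 plan.py b 103 0 4.4 -80.65 35 && python3 -m jog '[0,0,12,0,0,0,0,0,9,0,0,0,0,0,0,0,0,0,0,0,0,0,0,0]' && python3 plan.py b 103 0 4.4 -80.65 35
```

```text
time_s: 14.78
tool_pos: [519.9, -273.4, 121.8]
tcp_rot: [-0.229, 0.726, -0.618, 0.195]
wrist_force: [0.5, 0.3, -4.0]
gripper_width: 13.1
 tgt [ 540.1 -269.5   92.7] at [ 519.9 -273.4  121.8] | shift now-axes [-0.6 -0.1 35.6] shift after turn [-0.6 -0.2 35.6] rotvec [-0.  -0.1 -0.1] | F [ 0.5  0.3 -4. ] w 13.1 t 14.8
time_s: 15.28
tool_pos: [531.9, -270.8, 103.6]
tcp_rot: [-0.229, 0.727, -0.618, 0.195]
wrist_force: [-0.0, 0.0, -4.4]
gripper_width: 13.4
 tgt [ 540.1 -269.5   92.7] at [ 531.9 -270.8  103.6] | shift now-axes [ 0.  -0.6 13.7] shift after turn [ 0.  -0.6 13.7] rotvec [ 0.  -0.  -0.1] | F [-0.   0.  -4.4] w 13.4 t 15.3
```

```bash
python3 -m jog '[0,0,5,0,0,0,0,0,0,0,0,0,0,0,0,0,0,0]' && python3 -m jog '[0,0,5,0,0,0,0,0,0,0,0,0,0,0,0,0,0,0]' && python3 -m jog '[0,0,3,0,0,0,0,0,0,0,0,0,0,0,0,0,0,0]' && python3 plan.py b 103 0 4.4 -80.65 35
```

```text
time_s: 15.65
tool_pos: [534.7, -270.6, 99.7]
tcp_rot: [-0.229, 0.727, -0.618, 0.195]
wrist_force: [1.0, -1.0, -2.5]
gripper_width: 13.3
time_s: 16.02
tool_pos: [537.6, -270.0, 95.5]
tcp_rot: [-0.229, 0.727, -0.618, 0.195]
wrist_force: [-0.5, 0.4, -4.1]
gripper_width: 12.9
time_s: 16.4
tool_pos: [539.3, -269.8, 93.1]
tcp_rot: [-0.229, 0.727, -0.618, 0.195]
wrist_force: [0.3, 0.6, -3.1]
gripper_width: 13.6
 tgt [ 540.1 -269.5   92.7] at [ 539.3 -269.8   93.1] | shift now-axes [-0.2 -0.4  0.8] shift after turn [-0.2 -0.4  0.8] rotvec [ 0.  -0.1 -0.1] | F [ 0.3  0.6 -3.1] w 13.6 t 16.4
```

```bash
python3 -m jog '[0,0,1.5,0,0,0,0,0,0,0,0,0,0,0,0,0,0,0]' && python3 -m jog '[0,2,0,0,0,0,0,0,0,0,0,0,0,0,0,0,0,0]'&& python3 -m jog '[0,2,0,0,0,0,0,0,0,0,0,0,0,0,0,0,0,0]' && python3 plan.py b 103 0 4.4 -80.65 35
```

```text
time_s: 16.77
tool_pos: [540.1, -269.6, 91.9]
tcp_rot: [-0.229, 0.727, -0.618, 0.195]
wrist_force: [0.3, -0.3, -3.6]
gripper_width: 13.3
time_s: 17.15
tool_pos: [538.5, -270.0, 90.7]
tcp_rot: [-0.229, 0.727, -0.618, 0.195]
wrist_force: [-0.5, -0.2, -4.0]
gripper_width: 13.2
time_s: 17.52
tool_pos: [536.9, -270.2, 89.6]
tcp_rot: [-0.229, 0.727, -0.618, 0.195]
wrist_force: [0.0, -0.4, -3.1]
gripper_width: 13.4
 tgt [ 540.1 -269.5   92.7] at [ 536.9 -270.2   89.6] | shift now-axes [-0.2 -4.5 -0.7] shift after turn [-0.2 -4.5 -0.7] rotvec [ 0.  -0.1 -0.1] | F [ 0.  -0.4 -3.1] w 13.4 t 17.5
```

```bash
for i in 1; do python3 -m jog '[0,1.5,0.5,0,0,0,0,0,0,0,0,0]' && python3 -m jog '[0,1.5,0.5,0,0,0,0,0,0,0,0,0]' && python3 -m jog '[0,1,0.5,0,0,0,0,0,0,0,0,0]'; done; python3 plan.py b 103 0 4.4 -80.65 35
```

```text
time_s: 17.77
tool_pos: [536.3, -270.5, 88.8]
tcp_rot: [-0.229, 0.726, -0.618, 0.195]
wrist_force: [-0.5, 0.8, 1.8]
gripper_width: 13.5
time_s: 18.02
tool_pos: [536.2, -270.6, 88.6]
tcp_rot: [-0.23, 0.726, -0.617, 0.196]
wrist_force: [-3.0, 2.0, 11.0]
gripper_width: 13.4
time_s: 18.27
tool_pos: [536.2, -270.6, 88.6]
tcp_rot: [-0.231, 0.726, -0.617, 0.196]
wrist_force: [-4.4, 4.4, 20.0]
gripper_width: 13.0
 tgt [ 540.1 -269.5   92.7] at [ 536.2 -270.6   88.6] | shift now-axes [-0.4 -5.6 -1. ] shift after turn [-0.4 -5.6 -1.1] rotvec [-0.3 -0.  -0. ] | F [-4.4  4.4 20. ] w 13.0 t 18.3
```

```bash
python3 -m jog '[0,0,-1,0,0,0,0,0,0,0,0,0,0,0,0,0,0,0]' 0 && python3 -m jog '[0,0,-20,0,0,0,0,0,-40,0,0,0,0,0,-60,0,0,0,0,10,-60,0,0,0,0,20,-60,0,0,0,0,0,0,0,0,0,0,0,0,0,0,0]' && python3 - <<'E'
from h import *
from plan import *
t=capture("top");s=capture("side");p,R,_=pose();print(p)
a=crop(t,325,150,100,100,4); b=cv2.resize(crop(s,260,110,100,100,4),(400,400))
for n,c in(("top",t),("side",s)):
  for x in(0,4,220): print(n,x,proj(c,[bed(x,0,7)]).round(1))
cv2.imwrite("pics/c7.png",np.hstack([a,b]))
E
python3 plan.py p 129 121 460 9.35 0
```

```text
time_s: 18.65
tool_pos: [533.8, -270.7, 86.7]
tcp_rot: [-0.229, 0.727, -0.618, 0.195]
wrist_force: [-0.3, 0.3, 0.0]
gripper_width: 41.0
time_s: 19.52
tool_pos: [374.5, -296.7, 265.4]
tcp_rot: [-0.229, 0.726, -0.618, 0.195]
wrist_force: [-0.1, -0.1, 0.3]
gripper_width: 46.1
[ 374.89182443 -295.80905897  264.57683448]
top 0 [[378.9 219.9]]
top 4 [[378.8 218.9]]
top 220 [[373.6 160.4]]
side 0 [[330.1 187.9]]
side 4 [[329.2 187.5]]
side 220 [[273.1 162.2]]
 tgt [ 566.9 -142.4  460. ] at [ 374.9 -295.8  264.6] | shift now-axes [-120.7 -287.5  -37.1] shift after turn [ 214.4 -120.1 -195.4] rotvec [-27.5 -27.3 -87. ] | F [ 0.4  0.3 -0.5] w 46.1 t 19.6
```

View pics/c7.png

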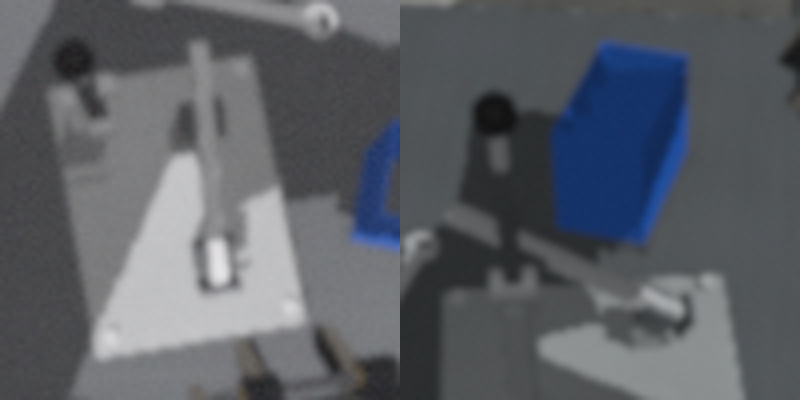

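```bash
python3 -m jog '[0,0,0,-9,0,0,0,0,0,-9,0,0,0,0,0,-9,0,0,0,0,0,-8,0,0,0,0,-22,0,0,-10,0,0,-22,0,0,-10,0,0,-22,0,0,-10,0,0,-22,0,0,-10,0,0,-22,0,0,-10,0,0,-22,0,0,-10,0,0,-22,0,0,-10,0,0,-22,0,0,-10,0,0,-20,0,0,-10,43,-24,0,0,0,0,43,-24,0,0,0,0,43,-24,0,0,0,0,43,-24,0,0,0,0,43,-24,0,0,0,0,0,0,0,0,0,0]' 0.3 && python3 plan.py p 129 121 323 9.35 0
```

```text
time_s: 22.0
tool_pos: [569.9, -140.0, 458.7]
tcp_rot: [-0.001, 0.996, 0.084, -0.002]
wrist_force: [-0.4, -0.4, -0.8]
gripper_width: 59.8
 tgt [ 566.9 -142.4  323. ] at [ 569.9 -140.   458.7] | shift now-axes [ -2.9   2.3 135.7] shift after turn [ -3.4   1.9 135.7] rotvec [-0.2  0.2  0.2] | F [-0.4 -0.4 -0.8] w 59.8 t 22.0
```

```bash
python3 -m jog '[-3,2,40,0,0,0,0,0,40,0,0,0,0,0,35,0,0,0,0,0,21,0,0,0,0,0,0,0,0,0]' && python3 plan.py p 129 121 323 9.35 0 && python3 -m jog '[0,0,0,0,0,0,0,0,0,0,0,0,0,0,0,0,0,0,0,0,0,0,0,0,0,0,0,0,0,0]' -1 8 && python3 -m jog '[0,31.3,-2.7,0,0,0,0,31.3,2.7,0,0,0]' && python3 plan.py p 129 58.7 323.3 9.35 0
```

```text
time_s: 22.62
tool_pos: [563.4, -145.5, 323.3]
tcp_rot: [-0.001, 0.997, 0.081, -0.002]
wrist_force: [0.4, 0.3, 0.9]
gripper_width: 59.8
 tgt [ 566.9 -142.4  323. ] at [ 563.4 -145.5  323.3] | shift now-axes [ 4.  -2.5  0.3] shift after turn [ 4.  -2.5  0.3] rotvec [-0.1  0.3 -0. ] | F [0.4 0.3 0.9] w 59.8 t 22.6
time_s: 23.25
tool_pos: [568.0, -145.8, 326.9]
tcp_rot: [0.0, 0.997, 0.081, 0.004]
wrist_force: [13.0, 1.1, -4.4]
gripper_width: 29.1
time_s: 23.5
tool_pos: [578.2, -206.6, 327.7]
tcp_rot: [-0.001, 0.997, 0.081, 0.004]
wrist_force: [12.0, 9.8, -3.5]
gripper_width: 28.9
 tgt [ 577.  -203.9  323.3] at [ 578.2 -206.6  327.7] | shift now-axes [-0.7 -2.8  4.4] shift after turn [-0.7 -2.8  4.4] rotvec [-0.1 -0.5 -0. ] | F [12.   9.8 -3.5] w 28.9 t 23.5
```

```bash
python3 -m jog '[2,29,8.1,0,0,0,2,28,13.3,0,0,0,0,25.7,18,0,0,0,0,22.2,22.2,0,0,0]' && python3 plan.py p 129 -47.9 261.7 9.35 0 && python3 -m jog '[0,18,25.7,0,0,0,0,13.2,28.4,0,0,0,0,8.2,30.3,0,0,0,0,2.7,31.3,0,0,0,0,0,0,0,0,0]' &&  python3 plan.py p 129 -90 146 9.35 0
```

```text
time_s: 24.0
tool_pos: [596.1, -312.1, 264.2]
tcp_rot: [0.0, 0.997, 0.081, 0.001]
wrist_force: [0.1, -0.0, 0.1]
gripper_width: 5.8
 tgt [ 594.4 -309.1  261.7] at [ 596.1 -312.1  264.2] | shift now-axes [-1.2 -3.2  2.5] shift after turn [-1.2 -3.2  2.5] rotvec [ 0.1 -0.1 -0.1] | F [ 0.1 -0.   0.1] w 5.8 t 24.0
time_s: 24.62
tool_pos: [600.5, -351.6, 145.1]
tcp_rot: [-0.002, 0.997, 0.081, -0.002]
wrist_force: [0.1, -0.2, 0.1]
gripper_width: 0.2
 tgt [ 601.2 -350.6  146. ] at [ 600.5 -351.6  145.1] | shift now-axes [ 0.9 -0.8 -0.9] shift after turn [ 0.9 -0.8 -0.9] rotvec [-0.2  0.2 -0.1] | F [ 0.1 -0.2  0.1] w 0.2 t 24.6
```

```bash
python3 -m jog '[0,0,-55,0,0,0,0,0,-60,0,0,0,0,0,-60,0,0,0,0,0,-60,0,0,0,0,-20,-40,0,0,0,0,-50,0,0,0,0,0,-50,0,0,0,0,0,-50,0,0,0,0,0,-42,0,0,0,0,0,0,0,0,0,0,0,0,0,0,0,0]' 0.1 && python3 plan.py p 129 121 322 9.35 0; python3 - <<'E'
from h import *
t=capture("top");s=capture("side")
cv2.imwrite("pics/c8.png",np.hstack([crop(t,325,130,100,120,4)[:400],cv2.resize(crop(s,240,60,130,130,4),(400,400))]))
E
```

```text
time_s: 26.0
tool_pos: [568.4, -143.5, 424.6]
tcp_rot: [0.0, 0.997, 0.081, 0.001]
wrist_force: [0.2, -0.7, 0.6]
gripper_width: 50.7
 tgt [ 566.9 -142.4  322. ] at [ 568.4 -143.5  424.6] | shift now-axes [ -1.5  -1.4 102.6] shift after turn [ -1.3  -1.3 102.6] rotvec [ 0.1 -0.1 -0.1] | F [ 0.2 -0.7  0.6] w 50.7 t 26.0
```

View pics/c8.png

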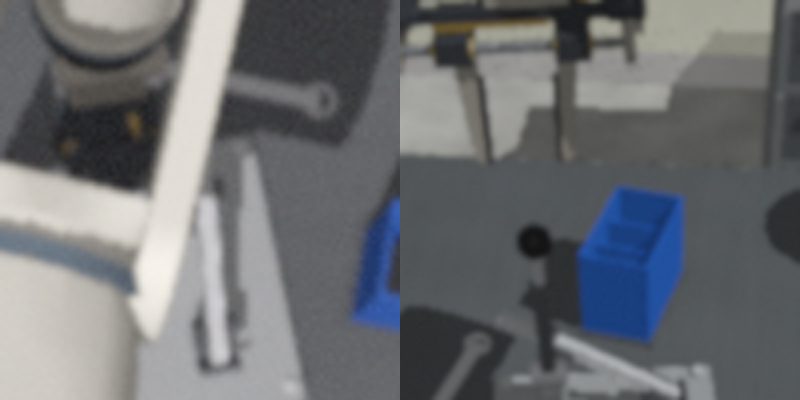

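```bash
python3 -m jog '[0,-1,40,0,0,0,0,0,40,0,0,0,0,0,20,0,0,0,0,0,8,0,0,0,0,0,0,0,0,0,0,0,0,0,0,0]' && python3 -m jog '[0,0,0,0,0,0,0,0,0,0,0,0,0,0,0,0,0,0,0,0,0,0,0,0,0,0,0,0,0,0]' -1 14 && python3 plan.py p 129 121 318 9.35 0
```

```text
time_s: 26.85
tool_pos: [568.6, -142.6, 316.6]
tcp_rot: [0.0, 0.997, 0.08, 0.001]
wrist_force: [1.1, 0.2, 0.2]
gripper_width: 50.8
time_s: 27.48
tool_pos: [567.6, -142.2, 315.9]
tcp_rot: [0.0, 0.997, 0.081, -0.0]
wrist_force: [-4.6, 0.2, 5.0]
gripper_width: 28.8
 tgt [ 566.9 -142.4  318. ] at [ 567.6 -142.2  315.9] | shift now-axes [-0.7  0.1 -2.1] shift after turn [-0.7  0.1 -2.1] rotvec [ 0.   0.  -0.1] | F [-4.6  0.2  5. ] w 28.8 t 27.5
```

```bash
python3 -m jog '[-0.7,0,-3,0,0,0,0,15.6,-2,0,0,0,0,15.7,-0.7,0,0,0,0,15.7,0.7,0,0,0,0,15.6,2,0,0,0]' - 18 && python3 -m jog '[0,15.3,3.4,0,0,0,0,15,4.8,0,0,0,0,14.5,6,0,0,0]' && python3 plan.py p 129 13.9 317.2 9.35 0
```

```text
time_s: 28.1
tool_pos: [577.7, -202.5, 317.4]
tcp_rot: [-0.002, 0.997, 0.081, -0.0]
wrist_force: [3.1, 7.2, -6.4]
gripper_width: 28.7
time_s: 28.48
tool_pos: [585.3, -247.2, 304.3]
tcp_rot: [-0.001, 0.997, 0.081, 0.001]
wrist_force: [-0.9, 6.0, 1.4]
gripper_width: 28.8
 tgt [ 584.3 -248.1  317.2] at [ 585.3 -247.2  304.3] | shift now-axes [ -1.    0.8 -12.9] shift after turn [ -1.1   0.8 -12.9] rotvec [-0.1 -0.1 -0.1] | F [-0.9  6.   1.4] w 28.8 t 28.5
```

```bash
python3 -m jog '[0,13.9,7.2,0,0,0,0,13.2,8.5,0,0,0,0,12.5,9.5,0,0,0,0,11.6,10.6,0,0,0,0,10.6,11.6,0,0,0,0,9.5,12.5,0,0,0]' && python3 -m jog '[0,8.5,13.2,0,0,0,0,7.2,13.9,0,0,0,0,6,14.5,0,0,0,0,4.8,15,0,0,0]' && python3 -m jog '[0,3.4,15.3,0,0,0,0,2,15.6,0,0,0,0,0.7,15.7,0,0,0,0,0,2,0,0,0,0,0,0,0,0,0,0,0,0,0,0,0]' && python3 plan.py p 129 -90 146 9.35 0; python3 - <<'E'
from h import *
s=capture("side"); t=capture("top")
cv2.imwrite("pics/c9.png",np.hstack([crop(t,325,130,100,120,4)[:400],cv2.resize(crop(s,240,90,130,130,4),(400,400))]))
E
```

```text
time_s: 29.22
tool_pos: [597.6, -319.7, 246.1]
tcp_rot: [0.001, 0.997, 0.081, 0.002]
wrist_force: [-0.8, -0.1, 9.9]
gripper_width: 28.6
time_s: 29.72
tool_pos: [602.2, -347.0, 189.9]
tcp_rot: [0.002, 0.997, 0.081, 0.002]
wrist_force: [-0.4, -4.3, 11.3]
gripper_width: 28.6
time_s: 30.48
tool_pos: [603.4, -353.8, 141.5]
tcp_rot: [0.003, 0.997, 0.081, 0.002]
wrist_force: [-1.0, -8.4, 8.8]
gripper_width: 28.4
 tgt [ 601.2 -350.6  146. ] at [ 603.4 -353.8  141.5] | shift now-axes [-1.6 -3.4 -4.5] shift after turn [-1.7 -3.5 -4.5] rotvec [ 0.3 -0.2 -0.1] | F [-1.  -8.4  8.8] w 28.4 t 30.5
```

View pics/c9.png

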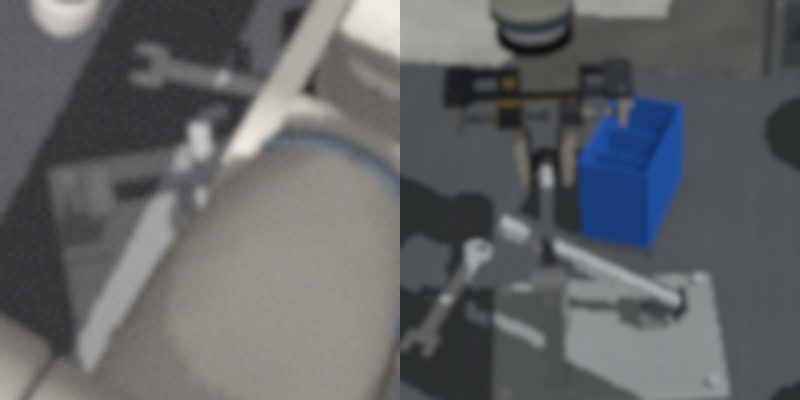

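```bash
python3 -m jog '[0,-2,2,0,0,0,0,0,2,0,0,0,0,0,0,0,0,0,0,0,0,0,0,0,0,0,0,0,0,0,0,0,0,0,0,0]' && python3 -m jog '[0,0,-6,0,0,0,0,-0.7,-15.7,0,0,0,0,-2,-15.6,0,0,0,0,-3.4,-15.3,0,0,0,0,-4.8,-15,0,0,0,0,-6,-14.5,0,0,0,0,-7.2,-13.9,0,0,0,0,-8.5,-13.2,0,0,0,0,-9.5,-12.5,0,0,0,0,-10.6,-11.6,0,0,0]' && python3 -m jog '[0,-11.6,-10.6,0,0,0,0,-12.5,-9.5,0,0,0,0,-13.2,-8.5,0,0,0,0,-13.9,-7.2,0,0,0,0,-14.5,-6,0,0,0,0,-15,-4.8,0,0,0,0,-15.3,-3.4,0,0,0,0,-15.6,-2,0,0,0,0,-15.7,-0.7,0,0,0,0,-14,0.7,0,0,0,0,-14,2,0,0,0]' && python3 plan.py p 129 121 319 9.35 0
```

```text
time_s: 31.32
tool_pos: [603.4, -353.6, 138.1]
tcp_rot: [0.004, 0.997, 0.081, 0.003]
wrist_force: [-0.3, -14.8, 9.3]
gripper_width: 29.2
time_s: 32.58
tool_pos: [593.2, -294.6, 268.5]
tcp_rot: [-0.001, 0.997, 0.081, 0.0]
wrist_force: [5.6, 8.7, -3.2]
gripper_width: 28.6
time_s: 33.95
tool_pos: [568.0, -145.7, 316.0]
tcp_rot: [0.003, 0.997, 0.081, -0.0]
wrist_force: [8.8, -26.2, -7.8]
gripper_width: 28.6
 tgt [ 566.9 -142.4  319. ] at [ 568.  -145.7  316. ] | shift now-axes [-0.6 -3.4 -3. ] shift after turn [-0.6 -3.4 -3. ] rotvec [ 0.3  0.1 -0.1] | F [  8.8 -26.2  -7.8] w 28.6 t 34.0
```

```bash
python3 -m jog '[0,3,0,0,0,0,0,0,0,0,0,0,0,0,0,0,0,0]' 0.1 && python3 -m jog '[0,0,-40,0,0,0,0,0,-50,0,0,0,0,0,-50,0,0,0,-43,24,0,0,0,0,-43,24,0,0,0,0,-43,24,0,0,0,0,-43,24,0,0,0,0,-43,22,0,0,0,0,0,0,22,0,0,10,0,0,22,0,0,10,0,0,22,0,0,10,0,0,22,0,0,10,0,0,22,0,0,10,0,0,22,0,0,10,0,0,22,0,0,10,0,0,22,0,0,10,0,0,22,0,0,10,0,0,0,9,0,0]' && python3 -m jog '[0,0,0,9,0,0,0,0,0,9,0,0,0,0,0,8,0,0,0,0,0,0,0,0]' && python3 plan.py b 98 0 60 -80.65 35
```

```text
time_s: 34.33
tool_pos: [567.9, -146.5, 318.6]
tcp_rot: [-0.0, 0.997, 0.081, -0.0]
wrist_force: [0.7, 0.1, -0.1]
gripper_width: 50.6
time_s: 36.58
tool_pos: [375.9, -296.7, 259.0]
tcp_rot: [-0.061, 0.758, -0.647, 0.05]
wrist_force: [0.8, 0.6, -0.4]
gripper_width: 50.5
time_s: 37.08
tool_pos: [373.0, -297.7, 259.6]
tcp_rot: [-0.229, 0.725, -0.62, 0.194]
wrist_force: [-0.2, -0.2, -0.5]
gripper_width: 50.5
 tgt [ 504.6 -275.3  135.4] at [ 373.  -297.7  259.6] | shift now-axes [ -1.2 -38.1 178.3] shift after turn [ -0.7 -38.  178.3] rotvec [ 0.  -0.1 -0.4] | F [-0.2 -0.2 -0.5] w 50.5 t 37.1
```

```bash
python3 -m jog '[-0.5,-16,50,0,0,0,-0.2,-16,50,0,0,0,0,0,50,0,0,0,0,0,50,0,0,0,0,0,30,0,0,0,0,0,14,0,0,0,0,0,0,0,0,0]' && python3 plan.py b 92 0 -6 -80.65 35 && python3 -m jog '[0,0,0,0,0,0,0,0,0,0,0,0,0,0,0,0,0,0,0,0,0,0,0,0,0,0,0,0,0,0,0,0,0,0,0,0]' -1 55 && python3 -m jog '[0,0,-10,0,0,0,0,0,-20,0,0,0,0,0,-40,0,0,0,0,0,-60,0,0,0,0,0,-60,0,0,0,0,0,-55,0,0,0,0,0,0,0,0,0]' && python3 plan.py w 480 -100 260 -91 -68
```

```text
time_s: 37.95
tool_pos: [540.2, -268.8, 78.5]
tcp_rot: [-0.229, 0.727, -0.617, 0.194]
wrist_force: [0.5, 0.7, -0.4]
gripper_width: 50.2
 tgt [ 537.1 -270.    77.9] at [ 540.2 -268.8   78.5] | shift now-axes [ 0.6  3.1 -1.4] shift after turn [ 0.6  3.1 -1.4] rotvec [ 0.1  0.1 -0. ] | F [ 0.5  0.7 -0.4] w 50.2 t 38.0
time_s: 38.7
tool_pos: [538.7, -270.4, 79.5]
tcp_rot: [-0.229, 0.726, -0.618, 0.195]
wrist_force: [-4.5, 0.2, 6.6]
gripper_width: 13.6
time_s: 39.58
tool_pos: [398.8, -294.5, 282.7]
tcp_rot: [-0.227, 0.726, -0.618, 0.197]
wrist_force: [-0.3, -0.1, -3.7]
gripper_width: 13.2
 tgt [ 480. -100.  260.] at [ 398.8 -294.5  282.7] | shift now-axes [-179.3  -78.4   81.4] shift after turn [-195.8  -50.2  -63.7] rotvec [-102.8   -3.7   11. ] | F [-0.3 -0.1 -3.7] w 13.2 t 39.6
```

```bash
python3 -m jog '[0,0,0,-9,0,0,0,0,0,-9,0,0,0,0,0,-9,0,0,0,0,0,-8,0,0,-49.4,-8.1,0,0,0,0,-49.4,-8.1,0,0,0,0,-49.4,-8.1,0,0,0,0,-49.4,-8.1,0,0,0,0,-49.4,-8.1,0,0,0,0,-49.4,-8.1,0,0,0,0,5,-30,0,0,0,0,5,-30,0,0,0,0,0,0,0,0,0,8,0,0,0,0,0,8,0,0,0,0,0,8.3,0,0,0,0,0,0]' && python3 plan.py w 459 8 280 -105 -70 && python3 -m jog '[0,0,0,-10,0,0,0,0,0,-10,0,0,0,0,0,-10,0,0,0,0,0,-10,0,0,0,0,0,-10,0,0,0,0,0,-10,0,0,0,0,0,-10,0,0,0,0,0,0,0,0,0,0,0,0,0,0]' && python3 plan.py w 459 8 262 -105 -70; python3 -c "
from workcell import *;print(get_state()['q'].round(2))"
```

```text
time_s: 41.58
tool_pos: [460.3, 7.9, 277.9]
tcp_rot: [-0.001, -0.609, 0.793, 0.001]
wrist_force: [0.1, 0.9, -4.0]
gripper_width: 13.2
 tgt [459.   8. 280.] at [460.3   7.9 277.9] | shift now-axes [ 0.3  1.3 -2.1] shift after turn [0.3 2.4 0.5] rotvec [-69.8  -0.1   0. ] | F [ 0.1  0.9 -4. ] w 13.2 t 41.6
time_s: 42.7
tool_pos: [461.4, 7.6, 279.4]
tcp_rot: [-0.348, -0.5, 0.651, 0.454]
wrist_force: [-0.6, -0.5, -1.8]
gripper_width: 13.6
 tgt [459.   8. 262.] at [461.4   7.6 279.4] | shift now-axes [  0.3 -15.5   8.3] shift after turn [  0.3 -15.5   8.2] rotvec [-0.2  0.   0.1] | F [-0.6 -0.5 -1.8] w 13.6 t 42.7
[-0.1   0.77  1.33  0.19  2.25  1.75]
```

Orientation reachable. Check with a picture before inserting.

```bash
python3 - <<'E'
from h import *
t=capture("top");s=capture("side");p,R,_=pose()
for n,c in(("top",t),("side",s)):
  for y in(94,-126): X=p+R@[0,y,-12.6]; print(n,y,X.round(0),proj(c,[X]).round(1))
cv2.imwrite("pics/c10.png",np.hstack([crop(t,240,110,100,130,4)[:520],cv2.resize(crop(s,200,130,180,180,4),(400,400)).copy() if 0 else cv2.copyMakeBorder(cv2.resize(crop(s,200,130,180,180,4),(400,400)),0,120,0,0,cv2.BORDER_CONSTANT)]))
E
```

```text
top 94 [441.  13. 374.] [[287.3 206. ]]
top -126 [515.  -7. 167.] [[298.  195.5]]
side 94 [441.  13. 374.] [[328.5 171.3]]
side -126 [515.  -7. 167.] [[300.6 223.7]]
```

View pics/c10.png

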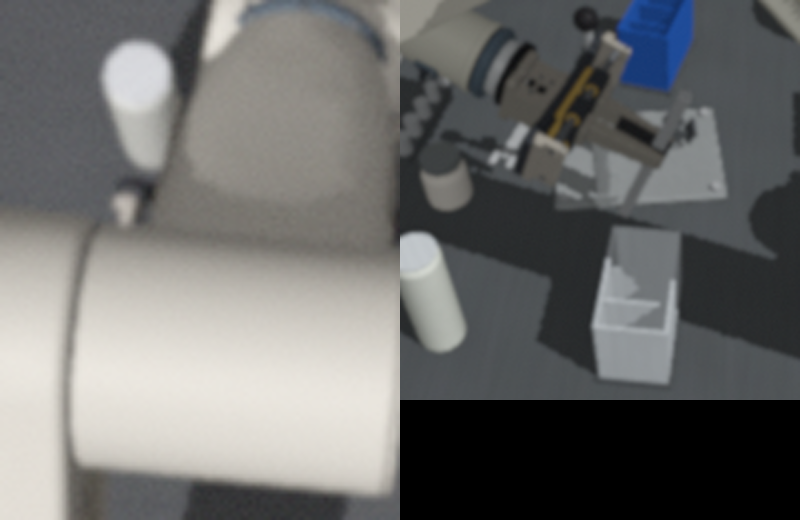

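```bash
python3 -m jog '[0.3,-20,10,0,0,0,0,-30,11,0,0,0,0,-30,11,0,0,0,0,-20,7,0,0,0,0,0,0,0,0,0]' && python3 -m jog '[0,-20,7,0,0,0,0,-10,4,0,0,0,0,-7,3,0,0,0,0,0,0,0,0,0]' && python3 plan.py w 459 8 132 -105 -70
```

```text
time_s: 43.42
tool_pos: [458.1, 7.9, 171.4]
tcp_rot: [-0.349, -0.498, 0.65, 0.456]
wrist_force: [0.7, 0.2, -3.1]
gripper_width: 13.9
time_s: 43.92
tool_pos: [458.1, 7.9, 132.5]
tcp_rot: [-0.349, -0.498, 0.65, 0.455]
wrist_force: [0.4, 0.7, -4.0]
gripper_width: 13.0
 tgt [459.   8. 132.] at [458.1   7.9 132.5] | shift now-axes [-0.3 -0.8 -0.7] shift after turn [-0.3 -0.8 -0.7] rotvec [ 0.  0. -0.] | F [ 0.4  0.7 -4. ] w 13.0 t 43.9
```

```bash
python3 -m jog '[0,0,0,0,0,0,0,0,0,0,0,0,0,0,0,0,0,0,0,0,0,0,0,0]' -0.3 && python3 -m jog '[0,0,-30,0,0,0,0,0,-40,0,0,0,0,20,-40,0,0,0,0,50,-20,0,0,0,0,55,0,0,0,0,0,55,0,10,0,0,0,30,0,10,0,0,0,0,0,10,0,0,0,0,0,10,0,0,0,0,0,10,0,0,0,0,0,10,0,0,0,0,0,10,0,0,0,0,0,0,0,0]' 0.2 && python3 plan.py w 496 326 240 7.3 0; python3 - <<'E'
from h import *
t=capture("top");s=capture("side")
cv2.imwrite("pics/c11.png",np.hstack([cv2.resize(crop(t,160,150,150,100,4),(400,267)),cv2.resize(crop(s,220,220,150,100,4),(400,267))]))
E
```

```text
time_s: 44.42
tool_pos: [458.3, 7.9, 133.1]
tcp_rot: [-0.349, -0.498, 0.65, 0.455]
wrist_force: [-0.6, 0.3, 0.4]
gripper_width: 32.1
time_s: 46.05
tool_pos: [500.2, -3.4, 374.0]
tcp_rot: [0.001, -0.609, 0.793, -0.001]
wrist_force: [-0.1, 1.1, 0.6]
gripper_width: 54.8
 tgt [496. 326. 240.] at [500.2  -3.4 374. ] | shift now-axes [-317.    89.5  133.9] shift after turn [  37.7 -327.2  134. ] rotvec [-1.000e-01 -1.000e-01 -1.123e+02] | F [-0.1  1.1  0.6] w 54.8 t 46.0
```

View pics/c11.png

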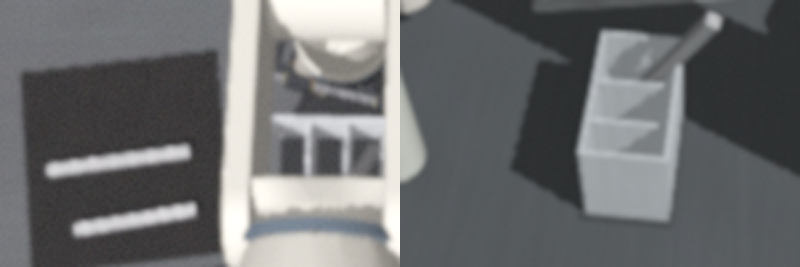

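```bash
cat > bars.py <<'E'
from h import *
def find():
    t=capture("top"); g=t["pixels"].mean(2); m=np.zeros_like(g,np.uint8); m[165:252,166:240]=(g[165:252,166:240]>np.percentile(g[165:252,166:240],50)+45)
    C,_=cv2.findContours(m,0,cv2.CHAIN_APPROX_NONE)
    for c in C:
        n,ct,k=None,None,c.reshape(-1,2)
        if len(c)<40: continue
        z=np.zeros_like(m); cv2.drawContours(z,[c],-1,1,-1); v,u=np.nonzero(z); P=cast(t,np.c_[u,v],16)[:,:2]
        ce=P.mean(0); w,V=np.linalg.eigh(np.cov((P-ce).T)); d=V[:,1]; d=d*np.sign(-d[1]); q=(P-ce)@d
        print("bar? centre",(ce+d*(q.max()+q.min())/2).round(1),"len",round(q.max()-q.min(),1),"wid",round(np.ptp((P-ce)@V[:,0]),1),"ang",np.degrees(np.arctan2(d[1],d[0])).round(1))
if __name__=="__main__": find()
E
python3 bars.py
```

```text
bar? centre [355.2 281.2] len 151.2 wid 14.0 ang -85.4
bar? centre [417.8 310. ] len 165.3 wid 24.0 ang -80.4
bar? centre [497.3 335.2] len 194.4 wid 24.2 ang -82.3
bar? centre [554.3 421.4] len 392.8 wid 235.4 ang -29.9
```

```bash
python3 -m jog '[0,0,0,0,0,-10.2,0,0,0,0,0,-10.2,0,0,0,0,0,-10.2,0,0,0,0,0,-10.2,0,0,0,0,0,-10.2,0,0,0,0,0,-10.2,0,0,0,0,0,-10.2,0,0,0,0,0,-10.2,0,0,0,0,0,-10.2,0,0,0,0,0,-10.2,0,0,0,0,0,-10.3,6,-55,10,0,0,0,6,-55,20,0,0,0,6,-55,20,0,0,0,6,-55,20,0,0,0,6,-55,30,0,0,0,6,-53,30,0,0,0,0,0,0,0,0,0,0,0,0,0,0,0]' 0.2 && python3 plan.py w 497 327 6 7.5 0
```

```text
time_s: 48.58
tool_pos: [497.1, 325.4, 241.5]
tcp_rot: [0.001, 0.998, 0.063, -0.001]
wrist_force: [0.5, 0.1, 0.7]
gripper_width: 55.2
 tgt [497. 327.   6.] at [497.1 325.4 241.5] | shift now-axes [  0.8  -2.  235.5] shift after turn [ 1.000e-01 -1.600e+00  2.355e+02] rotvec [ 0.1  0.2 -0.2] | F [0.5 0.1 0.7] w 55.2 t 48.6
```

```bash
python3 -m jog '[0.5,-2,55,0,0,0,0,0,55,0,0,0,0,0,50,0,0,0,0,0,40,0,0,0,0,0,23,0,0,0,0,0,12,0,0,0,0,0,0,0,0,0,0,0,0,0,0,0]' && python3 plan.py w 497 327 6 7.5 0 && python3 -m jog '[0,0,0,0,0,0,0,0,0,0,0,0,0,0,0,0,0,0,0,0,0,0,0,0,0,0,0,0,0,0,0,0,0,0,0,0,0,0,0,0,0,0]' -1 50 && python3 -m jog '[0,0,-20,0,0,0,0,0,-50,0,0,0,0,0,-50,0,0,0,0,0,-50,0,0,0,0,0,-60,0,0,0,0,0,0,0,0,9.8,0,0,0,0,0,9.8,0,0,0,0,0,9.8,0,0,0,0,0,9.8,0,0,0,0,0,9.8,0,0,0,0,0,9.8,0,0,0,0,0,9.8,0,0,0,0,0,9.8,0,0,0,0,0,9.8,0,0,0,0,0,0]' && python3 plan.py w 377 -280 240 -80.65 0
```

```text
time_s: 49.58
tool_pos: [497.8, 327.8, 8.9]
tcp_rot: [-0.0, 0.998, 0.063, 0.001]
wrist_force: [-0.2, 0.6, -1.0]
gripper_width: 55.0
 tgt [497. 327.   6.] at [497.8 327.8   8.9] | shift now-axes [-0.9  0.7  2.9] shift after turn [-0.9  0.7  2.9] rotvec [-0.  -0.1 -0.3] | F [-0.2  0.6 -1. ] w 55.0 t 49.6
time_s: 50.45
tool_pos: [497.1, 327.8, 7.8]
tcp_rot: [-0.0, 0.998, 0.063, 0.0]
wrist_force: [1.2, 1.0, 1.9]
gripper_width: 13.2
time_s: 52.32
tool_pos: [496.3, 327.4, 238.3]
tcp_rot: [0.0, 0.761, -0.649, -0.0]
wrist_force: [-0.3, -1.0, -2.9]
gripper_width: 13.6
 tgt [ 377. -280.  240.] at [496.3 327.4 238.3] | shift now-axes [580.8 214.   -1.5] shift after turn [579.9 216.4  -1.7] rotvec [ 0.  -0.  -0.2] | F [-0.3 -1.  -2.9] w 13.6 t 52.3
```

```bash
python3 -m jog '[26.5,45,-20,0,0,0,26.5,45,-20,0,0,0,26.5,45,0,0,0,0,50,8.1,0,0,0,0,50,8.1,0,0,0,0,50,8.1,0,0,0,0,50,8.1,0,0,0,0,50,8.1,0,0,0,0,50,8.1,0,0,0,0,50,8.1,0,0,0,0,50,8.1,0,0,0,0,50,8.1,0,0,0,0,50,8.1,0,0,0,0,0,0,0,9,0,0,0,0,0,9,0,0,0,0,0,9,0,0,0,0,0,8,0,0,0,0,0,0,0,0,0,0,0,0,0,0]' && python3 plan.py b 92 0 60 -80.65 35
```

```text
time_s: 54.7
tool_pos: [374.6, -279.0, 278.1]
tcp_rot: [-0.228, 0.726, -0.619, 0.195]
wrist_force: [-0.3, 0.9, -2.1]
gripper_width: 13.1
 tgt [ 499.7 -276.1  131.9] at [ 374.6 -279.   278.1] | shift now-axes [ 16.9 -18.2 190.8] shift after turn [ 17.6 -17.7 190.8] rotvec [ 0.1 -0.2 -0.2] | F [-0.3  0.9 -2.1] w 13.1 t 54.7
```

```bash
python3 -m jog '[9,-9,50,0,0,0,8.3,-9,50,0,0,0,0,0,50,0,0,0,0,0,41,0,0,0,0,0,20,0,0,0,0,0,15,0,0,0,0,0,0,0,0,0,0,0,0,0,0,0]' && python3 plan.py b 92 0 3.5 -80.65 35 
```

```text
time_s: 55.7
tool_pos: [520.9, -272.5, 103.5]
tcp_rot: [-0.229, 0.726, -0.618, 0.195]
wrist_force: [-0.1, 0.2, -2.6]
gripper_width: 13.5
 tgt [ 531.7 -270.9   85.6] at [ 520.9 -272.5  103.5] | shift now-axes [ 0.1  1.4 20.9] shift after turn [ 0.1  1.3 20.9] rotvec [-0.  -0.1 -0.1] | F [-0.1  0.2 -2.6] w 13.5 t 55.7
```

```bash
python3 -m jog '[0,1.3,6,0,0,0,0,0,5,0,0,0,0,0,0,0,0,0]' && python3 -m jog '[0,0,5,0,0,0,0,0,3,0,0,0,0,0,0,0,0,0]' && python3 -m jog '[0,1,1.5,0,0,0,0,1.5,0.5,0,0,0,0,0,0,0,0,0]' && python3 -m jog '[0,1.5,0.5,0,0,0,0,0,0,0,0,0]' && python3 -m jog '[0,1.5,0.5,0,0,0,0,0,0,0,0,0]' && python3 plan.py b 86 0 3.5 -80.65 35 
```

```text
time_s: 56.08
tool_pos: [525.2, -272.2, 92.8]
tcp_rot: [-0.229, 0.725, -0.619, 0.195]
wrist_force: [0.8, 0.4, -2.2]
gripper_width: 13.1
time_s: 56.45
tool_pos: [529.7, -271.3, 86.2]
tcp_rot: [-0.229, 0.726, -0.619, 0.195]
wrist_force: [-0.1, 1.0, -2.6]
gripper_width: 13.4
time_s: 56.82
tool_pos: [528.7, -271.6, 83.4]
tcp_rot: [-0.229, 0.725, -0.619, 0.195]
wrist_force: [-0.6, -0.7, -1.8]
gripper_width: 13.0
time_s: 57.08
tool_pos: [527.8, -271.8, 82.2]
tcp_rot: [-0.229, 0.725, -0.619, 0.195]
wrist_force: [-1.6, -0.2, -2.1]
gripper_width: 13.4
time_s: 57.32
tool_pos: [527.7, -271.9, 82.0]
tcp_rot: [-0.23, 0.725, -0.619, 0.196]
wrist_force: [-0.9, 1.6, 6.1]
gripper_width: 13.5
 tgt [ 526.8 -271.7   82.2] at [ 527.7 -271.9   82. ] | shift now-axes [-0.3  0.6 -0.7] shift after turn [-0.3  0.6 -0.7] rotvec [-0.1 -0.2 -0.2] | F [-0.9  1.6  6.1] w 13.5 t 57.3
```

```bash
python3 -m jog '[0,-0.5,-1,0,0,0,0,0,0,0,0,0,0,0,0,0,0,0]' 0 && python3 -m jog '[0,0,-20,0,0,0,0,0,-40,0,0,0,0,0,-60,0,0,0,0,10,-60,0,0,0,0,20,-60,0,0,0,0,0,0,0,0,0,0,0,0,0,0,0]' && python3 - <<'E'
from plan import *
t=capture("top");s=capture("side"); out=[]
for n,c,(x0,y0,w,h) in(("top",t,(350,150,50,100)),("side",s,(260,110,100,100))):
    im=crop(c,x0,y0,w,h,4).copy()
    for P in (bed(0,0,7),bed(190,0,7)):
        u,v=proj(c,[P])[0]; cv2.circle(im,(int((u-x0+.5)*4),int((v-y0+.5)*4)),3,(0,0,255),1)
    out.append(im)
cv2.imwrite("pics/c12.png",np.hstack(out))
E
python3 plan.py p 129 121 460 9.35 0
```

```text
time_s: 57.7
tool_pos: [526.8, -271.9, 82.0]
tcp_rot: [-0.229, 0.725, -0.619, 0.195]
wrist_force: [-0.7, -0.7, 0.2]
gripper_width: 41.2
time_s: 58.58
tool_pos: [367.3, -297.4, 260.6]
tcp_rot: [-0.229, 0.725, -0.619, 0.195]
wrist_force: [-0.2, -0.7, 0.2]
gripper_width: 45.7
 tgt [ 566.9 -142.4  460. ] at [ 367.7 -296.5  259.8] | shift now-axes [-120.9 -295.8  -37.1] shift after turn [ 221.6 -119.6 -200.2] rotvec [-27.4 -27.4 -87.2] | F [-0.2  0.5  0.7] w 46.1 t 58.7
```

View pics/c12.png

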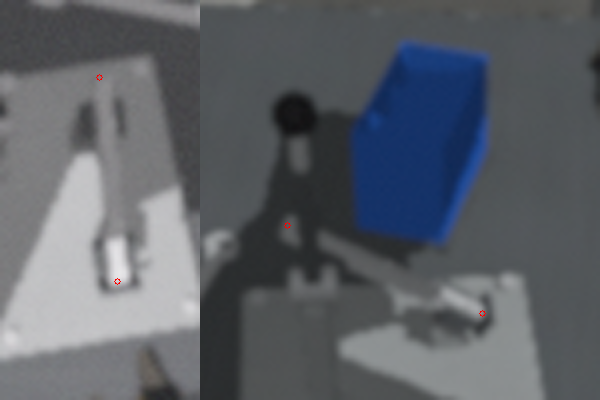

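```bash
python3 -m jog '[0,0,0,-9,0,0,0,0,0,-9,0,0,0,0,0,-9,0,0,0,0,0,-8,0,0,0,0,-22,0,0,-10,0,0,-22,0,0,-10,0,0,-22,0,0,-10,0,0,-22,0,0,-10,0,0,-22,0,0,-10,0,0,-22,0,0,-10,0,0,-22,0,0,-10,0,0,-12,0,0,-10,0,0,0,0,0,-10,44.5,-24,0,0,0,0,44.5,-24,0,0,0,0,44.5,-24,0,0,0,0,44.5,-24,0,0,0,0,44.5,-24,0,0,0,0,0,0,0,0,0,0,0,0,0,0,0,0]' 0.1 && python3 plan.py w 568.6 -142.6 317 9.35 0
```

```text
time_s: 61.18
tool_pos: [568.1, -142.9, 425.4]
tcp_rot: [-0.0, 0.997, 0.08, -0.001]
wrist_force: [0.3, -0.7, -0.5]
gripper_width: 50.5
 tgt [ 568.6 -142.6  317. ] at [ 568.1 -142.9  425.4] | shift now-axes [ 8.000e-01 -1.000e-01  1.084e+02] shift after turn [  0.5  -0.2 108.4] rotvec [-0.1  0.1 -0.2] | F [ 0.3 -0.7 -0.5] w 50.5 t 61.2
```

```bash
python3 -m jog '[0,0,40,0,0,0,0,0,40,0,0,0,0,0,20,0,0,0,0,0,8,0,0,0,0,0,0,0,0,0,0,0,0,0,0,0]' && python3 -m jog '[0,0,0,0,0,0,0,0,0,0,0,0,0,0,0,0,0,0,0,0,0,0,0,0,0,0,0,0,0,0]' -1 18 && python3 plan.py w 568.6 -142.6 317 9.35 0 && python3 -m jog '[0,0,-3,0,0,0,0,15.6,-2,0,0,0,0,15.7,-0.7,0,0,0,0,15.7,0.7,0,0,0,0,15.6,2,0,0,0,0,15.3,3.4,0,0,0,0,15,4.8,0,0,0,0,14.5,6,0,0,0,0,13.9,7.2,0,0,0,0,13.2,8.5,0,0,0]' && python3 -m jog '[0,12.5,9.5,0,0,0,0,11.6,10.6,0,0,0,0,10.6,11.6,0,0,0,0,9.5,12.5,0,0,0,0,8.5,13.2,0,0,0,0,7.2,13.9,0,0,0,0,6,14.5,0,0,0,0,4.8,15,0,0,0,0,3.4,15.3,0,0,0,0,2,15.6,0,0,0,0,0,15.7,0,0,0,0,-1,3,0,0,0,0,0,0,0,0,0]' && python3 plan.py p 129 -90 141 9.35 0
```

```text
time_s: 61.92
tool_pos: [568.4, -144.1, 320.2]
tcp_rot: [0.0, 0.997, 0.079, 0.001]
wrist_force: [-0.4, -0.6, -1.0]
gripper_width: 50.5
time_s: 62.55
tool_pos: [567.9, -143.9, 319.3]
tcp_rot: [0.0, 0.997, 0.079, -0.0]
wrist_force: [-4.1, -0.0, 4.7]
gripper_width: 28.7
 tgt [ 568.6 -142.6  317. ] at [ 567.9 -143.9  319.3] | shift now-axes [ 0.9 -1.1  2.3] shift after turn [ 0.9 -1.1  2.3] rotvec [ 0.   0.  -0.3] | F [-4.1 -0.   4.7] w 28.7 t 62.5
time_s: 63.8
tool_pos: [590.1, -276.1, 292.8]
tcp_rot: [-0.001, 0.997, 0.079, 0.001]
wrist_force: [0.2, 4.4, 6.4]
gripper_width: 28.9
time_s: 65.42
tool_pos: [603.6, -355.3, 144.2]
tcp_rot: [0.004, 0.997, 0.079, 0.003]
wrist_force: [0.5, -12.7, 9.0]
gripper_width: 29.0
 tgt [ 601.2 -350.6  141. ] at [ 603.6 -355.3  144.2] | shift now-axes [-1.7 -5.   3.2] shift after turn [-1.6 -5.   3.2] rotvec [ 0.5 -0.3 -0.3] | F [  0.5 -12.7   9. ] w 29.0 t 65.4
```

```bash
python3 -m jog '[0,-2,3,0,0,0,0,-1,2,0,0,0,0,0,0,0,0,0,0,0,0,0,0,0,0,0,0,0,0,0]' && python3 plan.py p 129 -90 141 9.35 0 && python3 -m jog '[0,0,-6,0,0,0,0,1.5,-15.7,0,0,0,0,-2,-15.6,0,0,0,0,-3.4,-15.3,0,0,0,0,-4.8,-15,0,0,0,0,-6,-14.5,0,0,0,0,-7.2,-13.9,0,0,0,0,-8.5,-13.2,0,0,0,0,-9.5,-12.5,0,0,0,0,-10.6,-11.6,0,0,0]' && python3 -m jog '[0,-11.6,-10.6,0,0,0,0,-12.5,-9.5,0,0,0,0,-13.2,-8.5,0,0,0,0,-13.9,-7.2,0,0,0,0,-14.5,-6,0,0,0,0,-15,-4.8,0,0,0,0,-15.3,-3.4,0,0,0,0,-15.6,-2,0,0,0,0,-15.7,-0.7,0,0,0,0,-14,0.7,0,0,0,0,-13,2,0,0,0,0,0,0,0,0,0]' && python3 plan.py p 129 121 319 9.35 0
```

```text
time_s: 66.05
tool_pos: [603.5, -354.2, 140.1]
tcp_rot: [0.006, 0.997, 0.079, 0.004]
wrist_force: [0.6, -19.6, 8.0]
gripper_width: 28.7
 tgt [ 601.2 -350.6  141. ] at [ 603.5 -354.2  140.1] | shift now-axes [-1.7 -3.9 -1. ] shift after turn [-1.7 -3.9 -0.9] rotvec [ 0.7 -0.4 -0.3] | F [  0.6 -19.6   8. ] w 28.7 t 66.0
time_s: 67.3
tool_pos: [593.4, -296.1, 270.4]
tcp_rot: [-0.001, 0.997, 0.079, 0.001]
wrist_force: [6.4, 6.5, -1.4]
gripper_width: 28.7
time_s: 68.8
tool_pos: [568.2, -146.9, 317.7]
tcp_rot: [0.002, 0.997, 0.079, -0.001]
wrist_force: [7.3, -9.1, -14.0]
gripper_width: 28.8
 tgt [ 566.9 -142.4  319. ] at [ 568.2 -146.9  317.7] | shift now-axes [-0.5 -4.6 -1.4] shift after turn [-0.5 -4.6 -1.3] rotvec [ 0.2  0.1 -0.3] | F [  7.3  -9.1 -14. ] w 28.8 t 68.8
```

```bash
python3 -m jog '[0,13,-2,0,0,0,0,15,-0.7,0,0,0,0,15.7,0.7,0,0,0,0,15.6,2,0,0,0,0,15.3,3.4,0,0,0,0,15,4.8,0,0,0,0,14.5,6,0,0,0,0,13.9,7.2,0,0,0,0,13.2,8.5,0,0,0]' && python3 -m jog '[0,12.5,9.5,0,0,0,0,11.6,10.6,0,0,0,0,10.6,11.6,0,0,0,0,9.5,12.5,0,0,0,0,8.5,13.2,0,0,0,0,7.2,13.9,0,0,0,0,6,14.5,0,0,0,0,4.8,15,0,0,0,0,3.4,15.3,0,0,0,0,1,15.6,0,0,0,0,0,15.7,0,0,0,0,0,3,0,0,0,0,0,0,0,0,0]' && python3 -m jog '[0,0,3,0,0,0,0,0,0,0,0,0,0,0,0,0,0,0]' && python3 -m jog '[0,0,3,0,0,0,0,0,0,0,0,0,0,0,0,0,0,0]' && python3 -m jog '[0,0,3,0,0,0,0,0,0,0,0,0,0,0,0,0,0,0]' && python3 -m jog '[0,0,3,0,0,0,0,0,0,0,0,0,0,0,0,0,0,0]'
```

```text
time_s: 69.92
tool_pos: [590.0, -275.5, 291.7]
tcp_rot: [0.001, 0.997, 0.079, 0.001]
wrist_force: [1.9, 2.9, 11.4]
gripper_width: 28.8
time_s: 71.55
tool_pos: [603.5, -354.4, 142.4]
tcp_rot: [0.005, 0.997, 0.079, 0.003]
wrist_force: [3.7, -15.8, 8.9]
gripper_width: 28.6
time_s: 71.92
tool_pos: [603.4, -354.3, 139.7]
tcp_rot: [0.005, 0.997, 0.079, 0.003]
wrist_force: [4.7, -15.7, 9.0]
gripper_width: 29.0
time_s: 72.3
tool_pos: [603.4, -354.1, 136.6]
tcp_rot: [0.005, 0.997, 0.079, 0.003]
wrist_force: [4.6, -16.2, 8.9]
gripper_width: 28.7
time_s: 72.68
tool_pos: [603.4, -354.0, 133.5]
tcp_rot: [0.005, 0.997, 0.079, 0.003]
wrist_force: [4.6, -13.8, 9.3]
gripper_width: 28.9
time_s: 73.05
tool_pos: [603.4, -353.5, 131.8]
tcp_rot: [0.004, 0.997, 0.079, 0.003]
wrist_force: [0.8, -10.3, 18.1]
gripper_width: 28.7
```

```bash
python3 -m jog '[0,0,0,0,0,0,0,0,-16,0,0,0,0,-0.5,-15.7,0,0,0,0,-2,-15.6,0,0,0,0,-3.4,-15.3,0,0,0,0,-4.8,-15,0,0,0,0,-6,-14.5,0,0,0,0,-7.2,-13.9,0,0,0,0,-8.5,-13.2,0,0,0,0,-9.5,-12.5,0,0,0,0,-10.6,-11.6,0,0,0]' && python3 -m jog '[0,-11.6,-10.6,0,0,0,0,-12.5,-9.5,0,0,0,0,-13.2,-8.5,0,0,0,0,-13.9,-7.2,0,0,0,0,-14.5,-6,0,0,0,0,-15,-4.8,0,0,0,0,-15.3,-3.4,0,0,0,0,-15.6,-2,0,0,0,0,-15.7,-0.7,0,0,0,0,-12,0.7,0,0,0,0,-10,2,0,0,0,0,0,0,0,0,0]' && python3 plan.py p 129 121 319 9.35 0
```

```text
time_s: 74.42
tool_pos: [592.8, -293.2, 269.5]
tcp_rot: [-0.003, 0.997, 0.079, -0.0]
wrist_force: [7.7, 13.9, -9.5]
gripper_width: 28.8
time_s: 75.92
tool_pos: [571.1, -162.7, 323.9]
tcp_rot: [0.013, 0.997, 0.078, 0.003]
wrist_force: [3.0, -52.9, 3.5]
gripper_width: 0.6
 tgt [ 566.9 -142.4  319. ] at [ 571.1 -162.7  323.9] | shift now-axes [ -1.  -20.8   4.4] shift after turn [ -0.8 -20.6   4.9] rotvec [ 1.5 -0.2 -0.4] | F [  3.  -52.9   3.5] w 0.6 t 75.9
```

```bash
python3 -m jog '[0,10,0,0,0,0,0,15,0,0,0,0,0,10,0,0,0,0,0,0,-50,0,0,0,0,0,-50,0,0,0,0,0,0,0,0,0]' 0.1 && python3 plan.py w 375 -296 425 9.35 0
```

```text
time_s: 76.68
tool_pos: [575.9, -184.7, 425.1]
tcp_rot: [0.001, 0.997, 0.079, 0.003]
wrist_force: [1.0, 0.4, -0.5]
gripper_width: 50.6
 tgt [ 375. -296.  425.] at [ 575.9 -184.7  425.1] | shift now-axes [-215.9   78.2   -1. ] shift after turn [-2.163e+02  7.720e+01  1.000e-01] rotvec [ 0.1 -0.3 -0.3] | F [ 1.   0.4 -0.5] w 50.6 t 76.7
```

```bash
python3 -m jog '[-43.2,15.5,0,0,0,0,-43.2,15.5,0,0,0,0,-43.2,15.5,0,0,0,0,-43.2,15.5,0,0,0,0,-43.2,15.5,0,0,0,0,0,0,20,0,0,10,0,0,20,0,0,10,0,0,20,0,0,10,0,0,20,0,0,10,0,0,20,0,0,10,0,0,20,0,0,10,0,0,20,0,0,10,0,0,20,0,0,10,0,0,0,0,0,10,0,0,0,9,0,0,0,0,0,9,0,0,0,0,0,9,0,0,0,0,0,8,0,0,0,0,0,0,0,0]' 0.1 && python3 plan.py b 80 0 -6 -80.65 35; python3 - <<'E'
from plan import *
t=capture("top");s=capture("side"); out=[]
for n,c,(x0,y0,w,h) in(("top",t,(325,150,100,100)),("side",s,(260,110,100,100))):
    im=crop(c,x0,y0,w,h,4).copy()
    for P in (bed(0,0,7),bed(190,0,7),press(129,121,342)):
        u,v=proj(c,[P])[0]; cv2.circle(im,(int((u-x0+.5)*4),int((v-y0+.5)*4)),3,(0,0,255),1)
    out.append(im)
cv2.imwrite("pics/c13.png",np.hstack(out))
g=t["pixels"][155:175,333:353].mean(2); print("ball dark px",(g<45).sum(), g.min())
E
```

```text
time_s: 79.05
tool_pos: [371.3, -294.4, 258.9]
tcp_rot: [-0.229, 0.724, -0.621, 0.194]
wrist_force: [0.2, 0.6, 0.4]
gripper_width: 50.3
 tgt [ 527.4 -271.6   71. ] at [ 371.3 -294.4  258.9] | shift now-axes [  2.2 -21.7 244.4] shift after turn [  2.8 -21.3 244.4] rotvec [ 0.1 -0.1 -0.6] | F [0.2 0.6 0.4] w 50.3 t 79.0
ball dark px 60 29.666666666666668
```

```bash
python3 -m jog '[1.5,-11,50,0,0,0,1,-10,50,0,0,0,0,0,50,0,0,0,0,0,50,0,0,0,0,0,30,0,0,0,0,0,14,0,0,0,0,0,0,0,0,0,0,0,0,0,0,0]' && python3 plan.py b 80 0 -6 -80.65 35 && python3 -m jog '[0,0,0,0,0,0,0,0,0,0,0,0,0,0,0,0,0,0,0,0,0,0,0,0,0,0,0,0,0,0,0,0,0,0,0,0]' -1 55 && python3 plan.py b 80 0 -6 -80.65 35 && python3 -m jog '[0,0,-10,0,0,0,0,0,-20,0,0,0,0,0,-40,0,0,0,0,0,-60,0,0,0,0,0,-60,0,0,0,0,0,-55,0,0,0,0,0,0,0,0,0]' && python3 plan.py w 399 53 285 -80.65 0
```

```text
time_s: 80.15
tool_pos: [529.8, -272.3, 73.7]
tcp_rot: [-0.229, 0.726, -0.618, 0.195]
wrist_force: [-0.3, -0.3, -0.1]
gripper_width: 50.7
 tgt [ 527.4 -271.6   71. ] at [ 529.8 -272.3   73.7] | shift now-axes [-1.1  3.5  0.9] shift after turn [-1.1  3.5  0.9] rotvec [-0.  -0.1 -0.1] | F [-0.3 -0.3 -0.1] w 50.7 t 80.2
time_s: 80.9
tool_pos: [529.0, -272.8, 73.4]
tcp_rot: [-0.229, 0.725, -0.619, 0.195]
wrist_force: [-3.6, 0.8, 6.3]
gripper_width: 13.4
 tgt [ 527.4 -271.6   71. ] at [ 529.  -272.8   73.4] | shift now-axes [-1.4  2.5  1.2] shift after turn [-1.4  2.5  1.2] rotvec [-0.  -0.2 -0.3] | F [-3.6  0.8  6.3] w 13.4 t 80.9
time_s: 81.78
tool_pos: [389.1, -297.0, 277.0]
tcp_rot: [-0.227, 0.725, -0.619, 0.198]
wrist_force: [0.4, -0.6, -2.6]
gripper_width: 13.2
 tgt [399.  53. 285.] at [ 389.1 -297.   277. ] | shift now-axes [-344.2  -58.2   28.3] shift after turn [-343.8  -66.6   -8. ] rotvec [-35.   -0.5  -0.3] | F [ 0.4 -0.6 -2.6] w 13.2 t 81.8
```

```bash
python3 - <<'E'
from h import *
s=capture("side"); print(cast(s,(337,227.5),205).round(0),cast(s,(337,227.5),195).round(0), cast(s,(314,248),115).round(0))
E
python3 -m jog '[0,0,0,-9,0,0,0,0,0,-9,0,0,0,0,0,-9,0,0,0,0,0,-8,0,0,-49.2,-8.4,-8,0,0,0,-49.2,-8.4,0,0,0,0,-49.2,-8.4,0,0,0,0,-49.2,-8.4,0,0,0,0,-49.2,-8.4,0,0,0,0,-49.2,-8.4,0,0,0,0,-49.2,-8.4,0,0,0,0,5,-30,0,0,0,0,5,-30,0,0,0,0,0,0,0,0,0,8,0,0,0,0,0,8,0,0,0,0,0,8.3,0,0,0,0,0,0]' && python3 plan.py w 461 56 285 -105 -70 && python3 -m jog '[0,0,0,-10,0,0,0,0,0,-10,0,0,0,0,0,-10,0,0,0,0,0,-10,0,0,0,0,0,-10,0,0,0,0,0,-10,0,0,0,0,0,-10,0,0,0,0,0,0,0,0,0,0,0,0,0,0]' && python3 plan.py w 461 56 132 -105 -70
```

```text
[[418.  30. 205.]] [[418.  22. 195.]] [[477.  31. 115.]]
time_s: 83.95
tool_pos: [454.2, 54.7, 279.8]
tcp_rot: [-0.001, -0.608, 0.794, 0.001]
wrist_force: [-0.0, 0.4, -2.9]
gripper_width: 13.4
 tgt [461.  56. 285.] at [454.2  54.7 279.8] | shift now-axes [-3.1 -6.2 -5.2] shift after turn [-3.1  2.8 -7.7] rotvec [-69.8   0.   -0.1] | F [-0.   0.4 -2.9] w 13.4 t 84.0
time_s: 85.08
tool_pos: [455.1, 54.3, 281.4]
tcp_rot: [-0.347, -0.499, 0.651, 0.455]
wrist_force: [0.1, 0.0, -1.6]
gripper_width: 13.6
 tgt [461.  56. 132.] at [455.1  54.3 281.4] | shift now-axes [  -3.  -142.1   46.7] shift after turn [  -3.2 -142.2   46.2] rotvec [-0.2  0.2  0. ] | F [ 0.1  0.  -1.6] w 13.6 t 85.1
```

```bash
python3 -m jog '[-3.5,-22,4,0,0,0,-3.5,-30,11,0,0,0,0,-30,11,0,0,0,0,-20,7,0,0,0,0,0,0,0,0,0]' && python3 plan.py w 461 60 132 -105 -70 && python3 -m jog '[0,-20,7,0,0,0,0,-12,4,0,0,0,0,-7,3,0,0,0,0,0,0,0,0,0]' && python3 plan.py w 461 60 132 -105 -70
```

```text
time_s: 85.7
tool_pos: [460.2, 59.8, 173.9]
tcp_rot: [-0.348, -0.497, 0.651, 0.456]
wrist_force: [0.2, 0.8, -1.6]
gripper_width: 13.5
 tgt [461.  60. 132.] at [460.2  59.8 173.9] | shift now-axes [ -0.4 -39.7  13.6] shift after turn [ -0.4 -39.7  13.7] rotvec [ 0.   0.2 -0.1] | F [ 0.2  0.8 -1.6] w 13.5 t 85.7
time_s: 86.2
tool_pos: [460.5, 59.7, 132.8]
tcp_rot: [-0.348, -0.497, 0.651, 0.456]
wrist_force: [-0.3, 0.1, -3.3]
gripper_width: 13.4
 tgt [461.  60. 132.] at [460.5  59.7 132.8] | shift now-axes [-0.5 -0.9 -0.1] shift after turn [-0.5 -0.9 -0.1] rotvec [ 0.1  0.2 -0.1] | F [-0.3  0.1 -3.3] w 13.4 t 86.2
```

Release, retreat, return upright, and look.

```bash
python3 -m jog '[0,0,0,0,0,0,0,0,0,0,0,0,0,0,0,0,0,0,0,0,0,0,0,0]' -0.46 && python3 -m jog '[0,0,-30,0,0,0,0,0,-40,0,0,0,0,20,-40,0,0,0,0,50,-20,0,0,0,0,55,0,0,0,0,0,55,0,10,0,0,0,30,0,10,0,0,0,0,0,10,0,0,0,0,0,10,0,0,0,0,0,10,0,0,0,0,0,10,0,0,0,0,0,10,0,0,0,0,0,0,0,0]' && python3 -m jog '[0,0,0,0,0,-10.2,0,0,0,0,0,-10.2,0,0,0,0,0,-10.2,0,0,0,0,0,-10.2,0,0,0,0,0,-10.2,0,0,0,0,0,-10.2,0,0,0,0,0,-10.2,0,0,0,0,0,-10.2,0,0,0,0,0,-10.2,0,0,0,0,0,-10.2,0,0,0,0,0,-10.3,0,0,0,0,0,0]' 0.2 && python3 bars.py; python3 plan.py w 418.5 304 240 9.5 0; python3 - <<'E'
from h import *
t=capture("top");s=capture("side")
cv2.imwrite("pics/c14.png",np.hstack([cv2.resize(crop(t,160,150,150,100,4),(400,267)),cv2.resize(crop(s,220,200,150,100,4),(400,267))]))
E
```

```text
time_s: 86.7
tool_pos: [460.8, 59.6, 133.5]
tcp_rot: [-0.348, -0.497, 0.651, 0.456]
wrist_force: [-0.3, 0.2, 0.1]
gripper_width: 25.0
time_s: 88.32
tool_pos: [502.6, 48.2, 374.4]
tcp_rot: [0.001, -0.608, 0.794, -0.001]
wrist_force: [-0.4, 0.0, -0.3]
gripper_width: 24.9
time_s: 89.82
tool_pos: [505.1, 47.5, 372.3]
tcp_rot: [-0.0, 0.998, 0.061, -0.002]
wrist_force: [0.2, -1.0, -0.2]
gripper_width: 55.3
bar? centre [523.4 301.2] len 391.7 wid 342.4 ang -158.8
 tgt [418.5 304.  240. ] at [505.1  47.5 372.4] | shift now-axes [ -55.2 -264.8  132.7] shift after turn [ -43.1 -267.2  132.4] rotvec [-0.   0.2 -2.7] | F [-0.9  1.1 -1.1] w 55.3 t 89.9
```

View pics/c14.png

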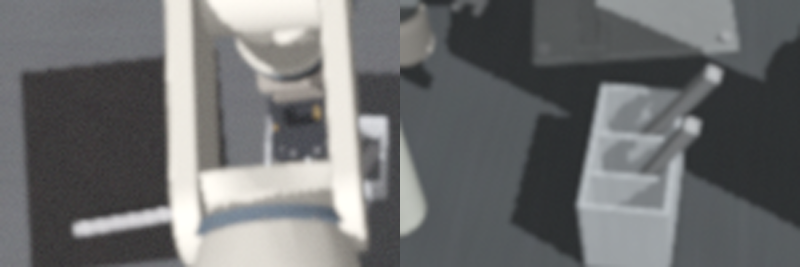

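```bash
python3 -m jog '[0,0,0,0,0,-2.7,-8.6,-53.5,10,0,0,0,-8.6,-53.5,20,0,0,0,-8.6,-53.5,30,0,0,0,-8.6,-53.5,36,0,0,0,-8.6,-53.5,36,0,0,0,0,0,0,0,0,0,0,0,0,0,0,0]' && python3 plan.py w 419 302 6 9.5 0; python3 - <<'E'
from h import *
s=capture("side"); g=s["pixels"].mean(2)
# expected near (top) end of bar c (-y end) in side view
for y in (310,300,290,280,270,260,250,240,230,220):
    x=417.8+(307.5-y)*np.tan(np.radians(9.5)); u,v=proj(s,[[x,y,18]])[0]
    if v<399: print(y,(round(u,1),round(v,1)),g[int(round(v)),int(u)-6:int(u)+8].astype(int))
E
```

```text
time_s: 90.98
tool_pos: [418.6, 299.9, 243.9]
tcp_rot: [0.0, 0.996, 0.085, -0.0]
wrist_force: [1.1, 0.1, 0.7]
gripper_width: 55.2
 tgt [419. 302.   6.] at [418.6 299.9 243.9] | shift now-axes [  0.8  -2.1 237.9] shift after turn [  0.7  -2.  237.9] rotvec [0.  0.  0.2] | F [1.1 0.1 0.7] w 55.2 t 91.0
310 (np.float64(328.4), np.float64(372.0)) [ 25  63 111 141 150 150 149 145 125  81  39  31  32  31]
300 (np.float64(328.0), np.float64(367.5)) [ 20  26  67 116 145 152 151 148 137 108  66  36  31  33]
290 (np.float64(327.6), np.float64(363.1)) [ 21  46  90 127 146 151 151 146 126  85  44  31  32  32]
280 (np.float64(327.2), np.float64(358.8)) [ 26  66 115 144 152 152 153 148 127  83  41  32  32  32]
270 (np.float64(326.8), np.float64(354.5)) [ 20  31  68 114 142 151 153 148 130  91  49  33  32  33]
260 (np.float64(326.4), np.float64(350.3)) [ 22  57 103 135 148 153 154 151 130  85  41  32  33  32]
250 (np.float64(326.1), np.float64(346.1)) [ 27  67 117 145 152 152 150 136 102  60  35  32  33  33]
240 (np.float64(325.7), np.float64(342.0)) [ 20  33  71 114 142 151 152 147 126  83  42  32  33  32]
230 (np.float64(325.3), np.float64(338.0)) [32 33 32 35 39 43 48 53 51 40 33 31 33 33]
220 (np.float64(325.0), np.float64(334.0)) [32 33 33 32 32 32 31 34 32 31 32 32 33 32]
```

```bash
python3 -m jog '[0.8,-2,55,0,0,0,0,0,55,0,0,0,0,0,50,0,0,0,0,0,40,0,0,0,0,0,23,0,0,0,0,0,14.5,0,0,0,0,0,0,0,0,0,0,0,0,0,0,0]' && python3 -m jog '[0,0,0,0,0,0,0,0,0,0,0,0,0,0,0,0,0,0,0,0,0,0,0,0,0,0,0,0,0,0,0,0,0,0,0,0,0,0,0,0,0,0]' -1 50 && python3 -m jog '[0,0,-20,0,0,0,0,0,-50,0,0,0,0,0,-50,0,0,0,0,0,-50,0,0,0,0,0,-60,0,0,0,0,0,-30,0,0,10,0,0,0,0,0,10,0,0,0,0,0,10,0,0,0,0,0,10,0,0,0,0,0,10,0,0,0,0,0,10,0,0,0,0,0,10,0,0,0,0,0,10,0,0,0,0,0,10,0,0,0,0,0,0]' && python3 plan.py w 377 -280 270 -80.65 0
```

```text
time_s: 92.02
tool_pos: [419.8, 302.4, 7.3]
tcp_rot: [-0.0, 0.996, 0.085, 0.001]
wrist_force: [-0.2, -0.2, -0.2]
gripper_width: 55.1
time_s: 92.9
tool_pos: [419.0, 302.2, 6.3]
tcp_rot: [-0.0, 0.996, 0.085, 0.0]
wrist_force: [1.4, 0.1, 1.7]
gripper_width: 13.4
time_s: 94.78
tool_pos: [418.3, 301.7, 265.6]
tcp_rot: [0.001, 0.765, -0.644, -0.0]
wrist_force: [0.4, -0.1, -1.8]
gripper_width: 13.4
 tgt [ 377. -280.  270.] at [418.3 301.7 265.6] | shift now-axes [566.1 139.9  -3.9] shift after turn [567.3 135.3  -4.4] rotvec [ 0.1 -0.   0.5] | F [ 0.4 -0.1 -1.8] w 13.4 t 94.8
```

```bash
python3 -m jog '[43,27,-10,0,0,0.5,43,27,0,0,0,0,48.1,8.1,0,0,0,0,48.1,8.1,0,0,0,0,48.1,8.1,0,0,0,0,48.1,8.1,0,0,0,0,48.1,8.1,0,0,0,0,48.1,8.1,0,0,0,0,48.1,8.1,0,0,0,0,48.1,8.1,0,0,0,0,48.1,8.1,0,0,0,0,48.1,8.1,0,0,0,0,0,0,0,9,0,0,0,0,0,9,0,0,0,0,0,9,0,0,0,0,0,8,0,0,0,0,0,0,0,0,0,0,0,0,0,0]' && python3 plan.py b 77 0 60 -80.65 35
```

```text
time_s: 97.02
tool_pos: [377.0, -279.8, 276.3]
tcp_rot: [-0.228, 0.727, -0.618, 0.194]
wrist_force: [0.7, -1.4, -1.2]
gripper_width: 13.5
 tgt [ 487.6 -278.1  123.3] at [ 377.  -279.8  276.3] | shift now-axes [ 16.1  -2.4 188. ] shift after turn [ 16.3  -1.9 188. ] rotvec [ 0.2 -0.1 -0. ] | F [ 0.7 -1.4 -1.2] w 13.5 t 97.0
```

```bash
python3 -m jog '[8.2,-1,50,0,0,0,8,-1,50,0,0,0,0,0,50,0,0,0,0,0,38,0,0,0,0,0,20,0,0,0,0,0,18,0,0,0,0,0,0,0,0,0,0,0,0,0,0,0]' && python3 plan.py b 77 0 2 -80.65 35 && python3 -m jog '[0,0,6,0,0,0,0,0,5,0,0,0,0,0,0,0,0,0]' && python3 -m jog '[0,0,5,0,0,0,0,0,0,0,0,0,0,0,0,0,0,0]' && python3 plan.py b 77 0 2 -80.65 35
```

```text
time_s: 98.02
tool_pos: [510.1, -273.9, 92.7]
tcp_rot: [-0.229, 0.727, -0.617, 0.195]
wrist_force: [0.1, 0.3, -2.3]
gripper_width: 13.0
 tgt [ 520.4 -272.7   75.8] at [ 510.1 -273.9   92.7] | shift now-axes [ 0.5  1.3 19.8] shift after turn [ 0.5  1.3 19.8] rotvec [-0. -0.  0.] | F [ 0.1  0.3 -2.3] w 13.0 t 98.0
time_s: 98.4
tool_pos: [515.5, -273.3, 83.0]
tcp_rot: [-0.229, 0.727, -0.618, 0.195]
wrist_force: [0.1, 0.2, -1.7]
gripper_width: 13.3
time_s: 98.78
tool_pos: [518.3, -272.8, 79.0]
tcp_rot: [-0.229, 0.727, -0.618, 0.195]
wrist_force: [-0.2, 0.8, -1.8]
gripper_width: 13.6
 tgt [ 520.4 -272.7   75.8] at [ 518.3 -272.8   79. ] | shift now-axes [0.3 0.1 3.8] shift after turn [0.3 0.1 3.8] rotvec [ 0.  -0.  -0.1] | F [-0.2  0.8 -1.8] w 13.6 t 98.8
```

```bash
python3 -m jog '[0.3,0,2.5,0,0,0,0,0,1,0,0,0,0,0,0,0,0,0]' && python3 -m jog '[0,2,0.7,0,0,0,0,0,0,0,0,0]' && python3 -m jog '[0,1.5,0.5,0,0,0,0,0,0,0,0,0]'&& python3 -m jog '[0,1.5,0,0,0,0,0,0,0,0,0,0]' && python3 -m jog '[0,1.5,0,0,0,0,0,0,0,0,0,0]' && python3 plan.py b 72 0 2 -80.65 35
```

```text
time_s: 99.15
tool_pos: [520.4, -272.8, 76.1]
tcp_rot: [-0.229, 0.727, -0.618, 0.195]
wrist_force: [0.2, -0.3, -2.8]
gripper_width: 13.2
time_s: 99.4
tool_pos: [519.0, -272.9, 74.3]
tcp_rot: [-0.229, 0.727, -0.618, 0.195]
wrist_force: [0.1, -0.0, -2.0]
gripper_width: 13.1
time_s: 99.65
tool_pos: [518.6, -273.2, 73.7]
tcp_rot: [-0.229, 0.726, -0.618, 0.195]
wrist_force: [-0.3, 0.6, 3.1]
gripper_width: 12.9
time_s: 99.9
tool_pos: [517.3, -273.7, 72.8]
tcp_rot: [-0.229, 0.726, -0.618, 0.195]
wrist_force: [-1.4, 0.1, 6.2]
gripper_width: 13.6
time_s: 100.15
tool_pos: [516.6, -273.8, 72.3]
tcp_rot: [-0.23, 0.726, -0.618, 0.195]
wrist_force: [0.5, 1.7, 6.7]
gripper_width: 13.4
 tgt [ 516.4 -273.4   72.9] at [ 516.6 -273.8   72.3] | shift now-axes [-0.4 -0.2 -0.6] shift after turn [-0.4 -0.2 -0.6] rotvec [-0.1 -0.1 -0.1] | F [0.5 1.7 6.7] w 13.4 t 100.2
```

```bash
python3 -m jog '[0,1.5,0,0,0,0,0,0,0,0,0,0]'&& python3 -m jog '[0,1.5,0,0,0,0,0,0,0,0,0,0]' && python3 plan.py b 72 0 2 -80.65 35
```

```text
time_s: 100.4
tool_pos: [516.6, -274.0, 72.3]
tcp_rot: [-0.23, 0.726, -0.617, 0.196]
wrist_force: [6.7, 2.6, 6.9]
gripper_width: 13.6
time_s: 100.65
tool_pos: [516.5, -274.2, 72.3]
tcp_rot: [-0.231, 0.726, -0.617, 0.197]
wrist_force: [12.8, 4.7, 9.2]
gripper_width: 13.3
 tgt [ 516.4 -273.4   72.9] at [ 516.5 -274.2   72.3] | shift now-axes [-0.8 -0.3 -0.5] shift after turn [-0.8 -0.3 -0.5] rotvec [-0.3 -0.  -0. ] | F [12.8  4.7  9.2] w 13.3 t 100.7
```

```bash
python3 -m jog '[0,-2.5,-1,0,0,0,0,0,0,0,0,0,0,0,0,0,0,0]' 0 && python3 -m jog '[0,0,-20,0,0,0,0,0,-40,0,0,0,0,0,-60,0,0,0,0,10,-60,0,0,0,0,5,-60,0,0,0,0,0,0,0,0,0]' && python3 -m jog '[0,0,0,-9,0,0,0,0,0,-9,0,0,0,0,0,-9,0,0,0,0,0,-8,0,0,0,0,-22,0,0,-10,0,0,-22,0,0,-10,0,0,-22,0,0,-10,0,0,-22,0,0,-10,0,0,-22,0,0,-10,0,0,-22,0,0,-10,0,0,-22,0,0,-10,0,0,-12,0,0,-10,0,0,0,0,0,-10,0,0,0,0,0,0]' 0.1 && python3 plan.py w 568.6 -142.6 425 9.35 0; python3 - <<'E'
from plan import *
t=capture("top");s=capture("side"); out=[]
for n,c,(x0,y0,w,h) in(("top",t,(350,150,50,100)),("side",s,(260,110,100,100))):
    im=crop(c,x0,y0,w,h,4).copy()
    for P in (bed(0,0,7),bed(160,0,7)):
        u,v=proj(c,[P])[0]; cv2.circle(im,(int((u-x0+.5)*4),int((v-y0+.5)*4)),3,(0,0,255),1)
    out.append(im)
cv2.imwrite("pics/c15.png",np.hstack(out))
E
```

```text
time_s: 101.02
tool_pos: [514.4, -273.6, 71.6]
tcp_rot: [-0.229, 0.727, -0.618, 0.194]
wrist_force: [-0.6, -0.4, -0.5]
gripper_width: 41.4
time_s: 101.78
tool_pos: [365.8, -300.0, 263.1]
tcp_rot: [-0.227, 0.726, -0.618, 0.198]
wrist_force: [-0.1, -0.1, -1.2]
gripper_width: 46.0
time_s: 103.52
tool_pos: [367.4, -297.3, 424.6]
tcp_rot: [-0.001, 0.997, 0.081, -0.0]
wrist_force: [1.3, -0.5, -0.5]
gripper_width: 51.0
 tgt [ 568.6 -142.6  425. ] at [ 367.4 -297.3  424.6] | shift now-axes [ 223.5 -120.3   -0.4] shift after turn [ 223.7 -119.9   -0.4] rotvec [-0.1  0.  -0.1] | F [ 1.3 -0.5 -0.5] w 51.0 t 103.5
```

```bash
python3 - <<'E'
from plan import *
s=capture("top"); g=s["pixels"].mean(2)
for x in (5,20,60,80,100,120,150,158,170):
    u,v=proj(s,[bed(x,0,14)])[0]; print(x,(round(u,1),round(v,1)),g[int(round(v)),int(round(u))-6:int(round(u))+7].astype(int))
E
python3 -m jog '[44.7,-24,0,0,0,0,44.7,-24,0,0,0,0,44.7,-24,0,0,0,0,44.7,-24,0,0,0,0,44.7,-24,0,0,0,0,0,0,0,0,0,0,0,0,0,0,0,0]' && python3 plan.py w 568.6 -142.6 317 9.35 0
```

```text
5 (np.float64(379.3), np.float64(219.5)) [164 129  91  96 142 177 185 184 165 123  94 115 148]
20 (np.float64(378.9), np.float64(215.6)) [148 124 116 131 172 207 215 214 196 156 124 134 141]
60 (np.float64(378.0), np.float64(205.2)) [181 178 166 154 176 205 215 214 199 161 123 113 111]
80 (np.float64(377.5), np.float64(199.9)) [183 182 177 163 137 127 128 127 121 117 112 121 142]
100 (np.float64(377.0), np.float64(194.5)) [184 182 180 171 149 132 128 127 124 114 113 112 120]
120 (np.float64(376.6), np.float64(189.1)) [168 169 167 154 131 125 128 128 124 118 111 110 109]
150 (np.float64(375.8), np.float64(180.9)) [ 66  59  63  79  97 121 126 127 114  86  78  92 106]
158 (np.float64(375.6), np.float64(178.6)) [ 64  63  67  79  95 120 123 124 111  84  76  92 108]
170 (np.float64(375.3), np.float64(175.3)) [106  95  91  89  84  83  81  82  81  75  74  87 104]
time_s: 104.55
tool_pos: [567.8, -143.5, 425.4]
tcp_rot: [-0.0, 0.997, 0.08, -0.001]
wrist_force: [-0.3, -0.3, -0.8]
gripper_width: 50.4
 tgt [ 568.6 -142.6  317. ] at [ 567.8 -143.5  425.4] | shift now-axes [  1.1  -0.8 108.4] shift after turn [  1.   -0.8 108.4] rotvec [-0.   0.1 -0.1] | F [-0.3 -0.3 -0.8] w 50.4 t 104.5
```

```bash
python3 -m jog '[0.5,-1,40,0,0,0,0,0,40,0,0,0,0,0,20,0,0,0,0,0,10,0,0,0,0,0,0,0,0,0,0,0,0,0,0,0]' && python3 -m jog '[0,0,0,0,0,0,0,0,0,0,0,0,0,0,0,0,0,0,0,0,0,0,0,0,0,0,0,0,0,0]' -1 20 && python3 -m jog '[0,0,-3,0,0,0,0,15.6,-2,0,0,0,0,15.7,-0.7,0,0,0,0,15.7,0.7,0,0,0,0,15.6,2,0,0,0,0,15.3,3.4,0,0,0,0,15,4.8,0,0,0,0,14.5,6,0,0,0,0,13.9,7.2,0,0,0,0,13.2,8.5,0,0,0]' && python3 -m jog '[0,12.5,9.5,0,0,0,0,11.6,10.6,0,0,0,0,10.6,11.6,0,0,0,0,9.5,12.5,0,0,0,0,8.5,13.2,0,0,0,0,7.2,13.9,0,0,0,0,6,14.5,0,0,0,0,4.8,15,0,0,0,0,3.4,15.3,0,0,0,0,1,15.6,0,0,0,0,-1,15.7,0,0,0,0,-1,5,0,0,0,0,0,0,0,0,0]' && python3 -m jog '[0,0,4,0,0,0,0,0,0,0,0,0]' && python3 -m jog '[0,0,3,0,0,0,0,0,0,0,0,0]' && python3 -m jog '[0,0,2,0,0,0,0,0,0,0,0,0,0,0,0,0,0,0]'
```

```text
time_s: 105.3
tool_pos: [568.8, -142.8, 317.3]
tcp_rot: [0.0, 0.997, 0.08, 0.001]
wrist_force: [0.8, 0.8, -0.2]
gripper_width: 50.7
time_s: 105.92
tool_pos: [567.7, -142.5, 316.4]
tcp_rot: [0.0, 0.997, 0.081, -0.001]
wrist_force: [-4.7, 0.0, 4.1]
gripper_width: 28.6
time_s: 107.18
tool_pos: [590.2, -276.1, 290.8]
tcp_rot: [-0.0, 0.997, 0.081, 0.0]
wrist_force: [-5.6, 7.5, 2.9]
gripper_width: 29.1
time_s: 108.8
tool_pos: [603.7, -355.2, 141.0]
tcp_rot: [0.006, 0.997, 0.08, 0.003]
wrist_force: [-6.2, -17.2, 8.4]
gripper_width: 28.9
time_s: 109.05
tool_pos: [603.7, -355.0, 137.2]
tcp_rot: [0.006, 0.997, 0.081, 0.003]
wrist_force: [-5.6, -17.1, 8.2]
gripper_width: 28.6
time_s: 109.3
tool_pos: [603.7, -354.8, 135.9]
tcp_rot: [0.006, 0.997, 0.081, 0.003]
wrist_force: [-11.0, -12.7, 19.3]
gripper_width: 28.6
time_s: 109.68
tool_pos: [603.7, -354.5, 134.8]
tcp_rot: [0.006, 0.997, 0.081, 0.003]
wrist_force: [-12.0, -10.6, 26.0]
gripper_width: 28.8
```

```bash
python3 -m jog '[0,0,-12,0,0,0,0,1.5,-15.7,0,0,0,0,-2,-15.6,0,0,0,0,-3.4,-15.3,0,0,0,0,-4.8,-15,0,0,0,0,-6,-14.5,0,0,0,0,-7.2,-13.9,0,0,0,0,-8.5,-13.2,0,0,0,0,-9.5,-12.5,0,0,0,0,-10.6,-11.6,0,0,0]' && python3 -m jog '[0,-11.6,-10.6,0,0,0,0,-12.5,-9.5,0,0,0,0,-13.2,-8.5,0,0,0,0,-13.9,-7.2,0,0,0,0,-14.5,-6,0,0,0]'
```

```text
time_s: 110.92
tool_pos: [593.6, -296.6, 267.8]
tcp_rot: [-0.0, 0.997, 0.081, 0.0]
wrist_force: [-4.1, 2.9, 2.5]
gripper_width: 28.6
time_s: 111.55
tool_pos: [582.2, -229.9, 307.0]
tcp_rot: [-0.002, 0.997, 0.081, -0.001]
wrist_force: [-0.4, 6.9, -11.7]
gripper_width: 28.0
```

```bash
python3 -m jog '[0,-15,-1.8,0,0,0,0,-15.3,-0.4,0,0,0,0,-15.6,-1,0,0,0,0,-15.7,-0.7,0,0,0,0,-14,0.7,0,0,0,0,-11,2,0,0,0,0,0,0,0,0,0]' && python3 plan.py p 129 121 319 9.35 0
```

```text
time_s: 112.42
tool_pos: [568.6, -148.0, 310.7]
tcp_rot: [0.002, 0.997, 0.081, -0.0]
wrist_force: [-8.0, -7.0, 5.4]
gripper_width: 28.5
 tgt [ 566.9 -142.4  319. ] at [ 568.6 -148.   310.7] | shift now-axes [-0.8 -5.7 -8.3] shift after turn [-0.8 -5.8 -8.3] rotvec [ 0.2  0.1 -0. ] | F [-8.  -7.   5.4] w 28.5 t 112.4
```

```bash
python3 -m jog '[0,0,0,0,0,0,0,0,0,0,0,0,0,0,0,0,0,0]' 0.1 && python3 -m jog '[0,0,-55,0,0,0,0,0,-59,0,0,0,-43.6,22.8,0,0,0,0,-43.6,22.8,0,0,0,0,-43.6,22.8,0,0,0,0,-43.6,22.8,0,0,0,0,-43.6,22.8,0,0,0,0,0,0,20,0,0,10,0,0,20,0,0,10,0,0,20,0,0,10,0,0,20,0,0,10,0,0,20,0,0,10,0,0,20,0,0,10,0,0,20,0,0,10,0,0,20,0,0,10,0,0,0,0,0,10,0,0,0,9,0,0,0,0,0,9,0,0]' && python3 -m jog '[0,0,0,9,0,0,0,0,0,8,0,0,0,0,0,0,0,0,0,0,0,0,0,0]' && python3 plan.py b 66 0 -6 -80.65 35; python3 - <<'E'
from h import *
t=capture("top"); g=t["pixels"].mean(2)[155:175,333:353]; v,u=np.nonzero(g<45); print("ball px",u.mean()+333,v.mean()+155,len(u))
E
```

```text
time_s: 112.8
tool_pos: [569.5, -146.8, 309.9]
tcp_rot: [-0.0, 0.997, 0.081, 0.0]
wrist_force: [-0.0, -0.7, 0.5]
gripper_width: 50.6
time_s: 115.05
tool_pos: [373.4, -294.8, 264.5]
tcp_rot: [-0.121, 0.753, -0.639, 0.104]
wrist_force: [-1.0, 0.4, 0.5]
gripper_width: 50.6
time_s: 115.55
tool_pos: [372.5, -295.2, 264.3]
tcp_rot: [-0.228, 0.727, -0.618, 0.194]
wrist_force: [-0.1, -0.4, -0.2]
gripper_width: 50.5
 tgt [ 516.  -273.5   62.9] at [ 372.5 -295.2  264.3] | shift now-axes [  1.5  -4.1 248.2] shift after turn [  1.8  -3.5 248.2] rotvec [ 0.1 -0.1 -0.1] | F [-0.1 -0.4 -0.2] w 50.5 t 115.5
ball px 342.859649122807 164.5263157894737 57
```

```bash
python3 -m jog '[1,-2,50,0,0,0,0.8,-1,50,0,0,0,0,0,50,0,0,0,0,0,50,0,0,0,0,0,32,0,0,0,0,0,16,0,0,0,0,0,0,0,0,0,0,0,0,0,0,0]' && python3 -m jog '[0,0,0,0,0,0,0,0,0,0,0,0,0,0,0,0,0,0,0,0,0,0,0,0,0,0,0,0,0,0,0,0,0,0,0,0]' -1 55 && python3 plan.py b 66 0 -6 -80.65 35 && python3 -m jog '[0,0,-10,0,0,0,0,0,-20,0,0,0,0,0,-40,0,0,0,0,0,-60,0,0,0,0,0,-60,0,0,0,0,0,-60,0,0,0,0,0,-30,0,0,0,0,0,0,0,0,0]' && python3 plan.py w 380 100 300 -80.65 0
```

```text
time_s: 116.6
tool_pos: [516.3, -272.8, 63.3]
tcp_rot: [-0.229, 0.727, -0.617, 0.195]
wrist_force: [-0.4, -0.8, 0.2]
gripper_width: 50.6
time_s: 117.35
tool_pos: [515.5, -273.5, 62.8]
tcp_rot: [-0.229, 0.726, -0.618, 0.195]
wrist_force: [-3.7, -0.4, 5.8]
gripper_width: 13.4
 tgt [ 516.  -273.5   62.9] at [ 515.5 -273.5   62.8] | shift now-axes [-0.  -0.5  0.2] shift after turn [-0.  -0.5  0.2] rotvec [-0.  -0.1 -0.1] | F [-3.7 -0.4  5.8] w 13.4 t 117.3
time_s: 118.35
tool_pos: [356.1, -299.9, 293.4]
tcp_rot: [-0.228, 0.726, -0.618, 0.196]
wrist_force: [-0.0, 0.2, -2.0]
gripper_width: 13.3
 tgt [380. 100. 300.] at [ 356.1 -299.9  293.4] | shift now-axes [-391.1  -75.9   43.4] shift after turn [-390.7  -88.6   -6.6] rotvec [-35.   -0.3  -0.2] | F [-0.   0.2 -2. ] w 13.3 t 118.3
```

```bash
python3 -m jog '[0,0,0,-9,0,0,0,0,0,-9,0,0,0,0,0,-9,0,0,0,0,0,-8,0,0,-50,-8.2,-4,0,0,0,-50,-8.2,0,0,0,0,-50,-8.2,0,0,0,0,-50,-8.2,0,0,0,0,-50,-8.2,0,0,0,0,-50,-8.2,0,0,0,0,-50,-8.2,0,0,0,0,-50,-8.2,0,0,0,0,8,-48,0,0,0,0,8,-48,0,0,0,0,0,0,0,0,0,8,0,0,0,0,0,8,0,0,0,0,0,8.3,0,0,0,0,0,0]' && python3 -m jog '[0,0,0,-9.3,0,0,0,0,0,-9.3,0,0,0,0,0,-9.3,0,0,0,0,0,-9.3,0,0,0,0,0,-9.3,0,0,0,0,0,-9.3,0,0,0,0,0,-9.2,0,0,0,0,0,0,0,0,0,0,0,0,0,0]' && python3 plan.py w 454.6 105 132.5 -105 -65; python3 - <<'E'
from h import *
t=capture("top"); g=t["pixels"].mean(2)[110:160,255:300]; v,u=np.nonzero(g>150); print("can px",u.mean()+255,v.mean()+110,len(u))
E
python3 -c "
import cv2,numpy as np
g=cv2.imread('pics/top0.png').mean(2)[110:160,255:300]; v,u=np.nonzero(g>150); print('can0',u.mean()+255,v.mean()+110,len(u))"
```

```text
time_s: 120.6
tool_pos: [454.0, 106.5, 294.1]
tcp_rot: [-0.001, -0.609, 0.793, 0.001]
wrist_force: [-0.6, 0.4, -2.2]
gripper_width: 13.5
time_s: 121.72
tool_pos: [454.9, 106.3, 295.6]
tcp_rot: [-0.326, -0.514, 0.669, 0.426]
wrist_force: [0.3, -0.2, -0.9]
gripper_width: 14.0
 tgt [454.6 105.  132.5] at [454.9 106.3 295.6] | shift now-axes [   1.5 -147.7   69.3] shift after turn [   1.3 -147.9   68.9] rotvec [-0.2  0.   0.1] | F [ 0.3 -0.2 -0.9] w 14.0 t 121.7
can px 264.6790281329923 135.9910485933504 782
can0 274.6489361702128 134.8 470
```

```bash
python3 -m jog '[1.4,-30,14,0,0,0,0,-30,14,0,0,0,0,-30,14,0,0,0,0,0,0,0,0,0]' && python3 -m jog '[0,-20,9.3,0,0,0,0,0,0,0,0,0]' && python3 -m jog '[0,-15,7,0,0,0,0,0,0,0,0,0]' && python3 -m jog '[0,-12,5.6,0,0,0,0,0,0,0,0,0]' && python3 -m jog '[0,-9,4,0,0,0,0,0,0,0,0,0,0,0,0,0,0,0]' && python3 plan.py w 454.6 105 132.5 -105 -65
```

```text
time_s: 122.28
tool_pos: [453.9, 104.8, 196.7]
tcp_rot: [-0.327, -0.514, 0.669, 0.426]
wrist_force: [-0.2, 0.8, -1.6]
gripper_width: 13.2
time_s: 122.52
tool_pos: [454.2, 104.7, 174.3]
tcp_rot: [-0.327, -0.513, 0.669, 0.426]
wrist_force: [0.3, 0.4, -1.4]
gripper_width: 13.5
time_s: 122.78
tool_pos: [454.0, 104.6, 157.1]
tcp_rot: [-0.327, -0.513, 0.669, 0.427]
wrist_force: [-0.2, -0.2, -1.2]
gripper_width: 13.6
time_s: 123.02
tool_pos: [454.0, 104.6, 143.9]
tcp_rot: [-0.327, -0.513, 0.669, 0.427]
wrist_force: [-0.1, -0.0, -1.5]
gripper_width: 13.7
time_s: 123.4
tool_pos: [454.6, 104.6, 135.0]
tcp_rot: [-0.327, -0.513, 0.669, 0.426]
wrist_force: [0.5, -0.1, -1.4]
gripper_width: 13.4
 tgt [454.6 105.  132.5] at [454.6 104.6 135. ] | shift now-axes [-0.4 -2.2  1.1] shift after turn [-0.4 -2.2  1.1] rotvec [ 0.  0. -0.] | F [ 0.5 -0.1 -1.4] w 13.4 t 123.4
```

Release, retreat, clear the view, and take the final picture.

```bash
python3 -m jog '[0,0,0,0,0,0,0,0,0,0,0,0,0,0,0,0,0,0,0,0,0,0,0,0]' -0.46 && python3 -m jog '[0,0,-30,0,0,0,0,0,-40,0,0,0,0,20,-40,0,0,0,0,50,-10,0,0,0,0,55,0,0,0,0,0,55,0,10,0,0,0,30,0,10,0,0,0,0,0,10,0,0,0,0,0,10,0,0,0,0,0,10,0,0,0,0,0,10,0,0,0,-50,0,0,0,0,-60,0,0,0,0,0,-60,0,0,0,0,0,-60,0,0,0,0,0,-60,0,0,0,0,0,-60,0,0,0,0,0,0,0,0,0,0,0]' && python3 - <<'E'
from h import *
t=capture("top");s=capture("side");print(pose()[0].round(0))
g=t["pixels"].mean(2)[155:175,333:353]; v,u=np.nonzero(g<45); print("ball px",u.mean()+333,v.mean()+155,len(u))
cv2.imwrite("pics/c16.png",np.hstack([cv2.resize(crop(t,240,100,200,150,4),(400,300)),cv2.resize(crop(s,190,120,200,190,4),(400,380))[:300] if 0 else cv2.resize(crop(s,190,120,200,150,4),(400,300))]))
E
```

```text
time_s: 123.9
tool_pos: [454.6, 104.6, 135.1]
tcp_rot: [-0.327, -0.513, 0.669, 0.426]
wrist_force: [-0.9, -0.0, 0.2]
gripper_width: 24.8
time_s: 126.15
tool_pos: [595.1, 381.0, 367.2]
tcp_rot: [-0.027, -0.609, 0.792, 0.035]
wrist_force: [0.8, -0.5, -0.0]
gripper_width: 24.7
[595. 377. 368.]
ball px 342.1803278688525 164.62295081967213 61
```

View pics/c16.png

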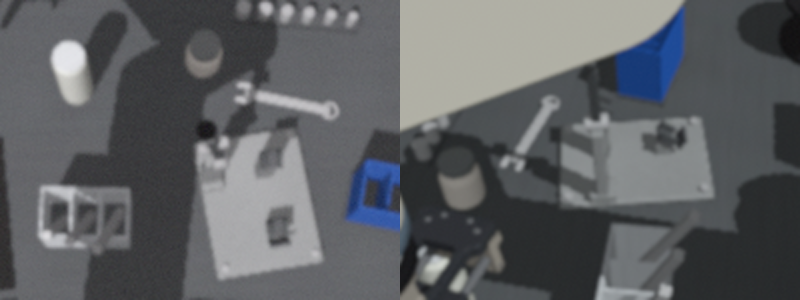

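```bash
python3 -m jog '[-55,10,-40,0,0,0,-55,30,-40,0,0,0,-55,30,-20,0,0,0,-40,30,0,0,0,0,0,0,0,0,0,0]' && python3 - <<'E'
from h import *
print(pose()[0].round(0))
for n in("top","side"):
    a=cv2.imread(f"pics/{n}0.png").astype(int).mean(2); c=capture(n); b=c["pixels"].astype(int).mean(2); cv2.imwrite(f"pics/f_{n}.png",c["pixels"][:,:,::-1])
    d=(b-a); 
    x0,y0,x1,y1=(252,180,312,225) if n=="top" else (280,200,350,305)
    r=b[y0:y1:2,x0:x1:2].astype(int)
    print(n,x0,y0)
    for i,row in enumerate(r): print(y0+2*i,"".join(" .:-=+*#%@"[min(9,v//24)] for v in row))
t=capture("top"); g=t["pixels"].mean(2); v,u=np.nonzero(g[165:252,166:240]>120); print("mat bright px",len(u))
E
```

```text
time_s: 126.88
tool_pos: [561.1, 583.0, 465.7]
tcp_rot: [-0.027, -0.609, 0.792, 0.035]
wrist_force: [0.3, -0.0, -0.7]
gripper_width: 24.7
[561. 583. 466.]
top 252 180
180 ========-:::::::::::::::::::::
182 ========-:::::::::::::::::::::
184 ========-:::::::::::::::::::::
186 =======--:::::::::::::::::::::
188 =========:::::::::::::::::::::
190 =========:::::::::::::::::::::
192 =========-:::-:-::::::::::::::
194 =====++++=================+:::
196 ============+======+=====+=:::
198 ===========++======+=======:::
200 ====+==============+=======:::
202 =======-:::-=-:-::-=------=:::
204 ====+==::::-=-::::-=-::---=:::
206 ====+=-::::-=-::---=-::---=:::
208 ====+=-::--==-:----=-:----=:::
210 ====+==:---==------=------=:::
212 ====+=-----==----:-=----:-=:::
214 ====+==---:-=---::==---::-=:::
216 ====+==-----=-----==---::-=:::
218 =============-======--===+=:::
220 =====++============--======:::
222 =====+**+==========--=====-:::
224 =======+==::-:---===-------:::
side 280 200
200 ++++++++++++++++++++++++++++++---::
202 +++++++++++++++++++++++++++++=-=-::
204 +++++++++++++++++++++++++++++==
[... 1321 characters left out ...]
...
272 ....::----------::::::.............
274 ....:::--------:::::::.............
276 ...:-----------:::::-:.............
278 ...:-----------:::---:.............
280 ....----------------::.............
282 ....----------------::.............
284 ....:---------------::.............
286 ....:---------------::.............
288 ....:---------------:..............
290 ....:----------------..............
292 ....:-==============-..............
294 ....:================:.............
296 ::..:================::::::::::::::
298 :::.:-===============::::::::::::::
300 ::::::------========-::::::::::::::
302 :::::::::::::::::----::::::::::::::
304 :::::::::::::::::::::::::::::::::::
mat bright px 65
```

```bash
python3 -m jog '[54,0,0,0,0,0,54,0,0,0,0,0,54,0,0,0,0,0,54,0,0,0,0,0,54,0,0,0,0,0,54,0,0,0,0,0,54,0,0,0,0,0,54,0,0,0,0,0,54,0,0,0,0,0,54,0,0,0,0,0,54,0,0,0,0,0,54,0,0,0,0,0,54,0,0,0,0,0,54,0,0,0,0,0,54,0,0,0,0,0,0,0,0,0,0,0]' && python3 - <<'E'
from h import *
print(pose()[0].round(0))
a=cv2.imread("pics/side0.png").astype(int).mean(2); c=capture("side"); b=c["pixels"].astype(int).mean(2)
cv2.imwrite("pics/f_side.png",c["pixels"][:,:,::-1])
x0,y0,x1,y1=280,205,350,305
sc=" .,:;-~=+*ox%#@"
for y in range(y0,y1,2): print(y,"".join(sc[min(14,int(v)//13)] for v in b[y,x0:x1]))
t=capture("top"); g=t["pixels"].mean(2); v,u=np.nonzero(g[165:252,166:240]>120); print("mat bright px",len(u))
a0=cv2.imread("pics/top0.png").mean(2)
for n,(X0,Y0,X1,Y1) in dict(can=(258,110,295,155),jar=(330,112,355,140),spanner=(354,138,412,162)).items():
    f=lambda g:cv2.phaseCorrelate(a0[Y0:Y1,X0:X1].copy(),g[Y0:Y1,X0:X1].copy())
    print(n,np.round(f(g),2))
E
```

```text
time_s: 129.02
tool_pos: [349.6, -204.1, 465.8]
tcp_rot: [-0.027, -0.605, 0.795, 0.034]
wrist_force: [0.4, 0.1, -0.4]
gripper_width: 24.8
[ 350. -204.  466.]
205 ~~~~~~~~~~~~~~~~=+*oxxxxxxxxxxxxxxxxxxxxxxxxxxxxxxxxxxxxxxxxxxxxo+=~~~
207 ~~~~~~~~~~~~~~~=*oxxxxxxxxxxxxxxxxxxxxxxxxxxxxxxxxxxxxxxxxxxxxxxo*=~~~
209 ~~~~~~~~~~~~~~~=+*oxxxxxxxxxxxxxxxxxxxxxxxxxxxxxxxxxxxxxxxxxxxxxxo+~~~
211 ~~~~~~~~~~~~~~~~~=+oxxxxxxxxxxxxxxxxxxxxxxxxxxxxxxxxxxxxxxxxxx%xxo+=~~
213 ~~~~~~~~~~~~~~~~~~~=+**ooxxxxxxxxxxxxxxxxxxxxxxxxxxxxxxxxxoox%%%%x*=~~
215 ~~~~~~~~~~~~~~~~~~~~~~~~=+*ooxxxxxxxxxxxxxxxxxxxxxxxxxxxxxooooxxxxo+~~
217 ~~~~~~~~~~~~~~~~~~~~~~~~~~~~=+*oooxxxxxxxxxxxxxxxxxxxxxxxxxxxxxxxxo+=~
219 ~~~~~~~~~~~~~~~~~~~~~~~~~~~~~~===++oxxxxxxxxxxxooooooooooo******+++==~
221 =~=~~~~~~~~~~~~~~~~~~~~~~~~~~~~---~~=+++++++======~==========~~~~~~~~~
223 ~~-----------;;;;;;;;;;;;;;;;;:::::;;;--~~~~~~=~========+===~~~======~
225 ::::::::::::::::::::::::::::::::::::::::;;-~~~~=====~=+x%#%o+=======~=
227 :::::::::::::::::::::::::::::::::::::::::::;;;;-~~~~~=*%@@@#x+========
229 ::::::::::::::::::::::::::::::::::::::
[... 2508 characters left out ...]
297 ~~~~~-;;~*x%%%%%%%%%%%%%%%%%%%%%%%%%%%%%xo+~~~~=~~~=~~~~~~~~~~~~~~====
299 ~~~~~~~-~+*oxxxxxxxxxxx%%%%%%%%%%%%%%%%%x*=~~~=======~~~~~~~~~~~~~====
301 ~~~~~~~~~~~~~~=====++++*****ooooooxxxxxxo+~~~~=======~~~~~~=~~~~~~~===
303 ~~~~~~~~~~~~~~~~~~~~~~~~~~~~~~~~~~=======~~~~========~~~~~~=~~~~~~====
mat bright px 0Traceback (most recent call last):
  File "<stdin>", line 12, in <module>
    return _wrapfunc(a, 'round', decimals=decimals, out=out)
    return _wrapit(obj, method, *args, **kwds)
    conv = _array_converter(obj)
ValueError: setting an array element with a sequence. The requested array has an inhomogeneous shape after 1 dimensions. The detected shape was (2,) + inhomogeneous part.
```

```bash
python3 - <<'E'
from h import *
s=capture("side");t=capture("top")
for n,uv,L in(("a",(337,227),220),("b",(329.5,247),190),("c",(322,263),160)):
    for lean in(20,28,35):
        z=3+L*np.cos(np.radians(lean))+3; P=cast(s,uv,z)[0]; print(n,lean,P.round(0),"low end x if so",round(P[0]+L*np.sin(np.radians(lean))*.97),proj(t,[P]).round(1))
g=t["pixels"].mean(2)[155:175,333:353]; v,u=np.nonzero(g<45); print("ball px",u.mean()+333,v.mean()+155,len(u))
a0=cv2.imread("pics/top0.png").mean(2); g=t["pixels"].astype(float).mean(2)
for n,(X0,Y0,X1,Y1) in dict(can=(258,110,295,155),jar=(330,112,355,140),spanner=(354,138,412,162)).items():
    print(n,cv2.phaseCorrelate(a0[Y0:Y1,X0:X1].copy(),g[Y0:Y1,X0:X1].copy()))
E
```

```text
a 20 [418.  35. 213.] low end x if so 491 [[283.6 223.4]]
a 28 [418.  25. 200.] low end x if so 518 [[287.3 223.9]]
a 35 [418.  13. 186.] low end x if so 541 [[291.4 224.4]]
b 20 [433.  76. 185.] low end x if so 496 [[271.4 220. ]]
b 28 [433.  68. 174.] low end x if so 520 [[274.3 220.3]]
b 35 [434.  59. 162.] low end x if so 540 [[277.5 220.7]]
c 20 [449. 105. 156.] low end x if so 502 [[263.5 216.4]]
c 28 [450.  99. 147.] low end x if so 522 [[265.8 216.7]]
c 35 [450.  92. 137.] low end x if so 539 [[268.3 217. ]]
ball px 343.4166666666667 162.70833333333334 24
can ((0.05410746698039404, 0.5875680898961058), 0.9721332204603306)
jar ((0.2365906186978055, 0.027738121171909214), 0.8861568740055537)
spanner ((0.04358691189532493, -0.0908473152185234), 0.50964283229628)
```

```bash
python3 -c "
from workcell import *;s=get_state();print(s['time_s'],s['wrist_force']);finish_job()"
```

```text
129.225 [-0.04223311 -0.08192573 -0.21080183]
the job is handed in; nothing more can be done
```

I marked all three bars in order (220, 190, then 160 mm) and stood each in its own cell of the metal cup. I handed the job in at 129 s.

**What the last checks showed**
- **Bars:** all three bar tips show in the side view in separate cells. They fit bars standing on the floor and leaning about 28°, under the 37° limit. I had used up my picture views, so this comes from pixel readings.
- **Lever:** the ball was at its rest position after each release. The last reading found fewer dark pixels there (24 against about 60), about 2 pixels off, probably because the arm or its shadow was in the way.
- **Bystanders:** the spray can, jar and spanner moved less than 1 pixel, about 2 mm.
- **Robot:** it was clear of everything, with no force at the wrist.

**What went wrong or disagreed**
- **First grasp:** it missed because I lifted before the fingers had closed. I repeated it, and the bar had not moved.
- **Lever slips:** my first pinch at 8 N slipped off the ball, so I swung again at 18 N. The pinch slipped once more on the way back up from bar_b's second swing, and the shut fingers pushed the ball with about 53 N.
- **Stop contact:** I felt the lever hit its stop for bar_b, on a second swing, and for bar_c. For bar_a I did not feel it. Its ball ended an estimated 3 to 7 mm above the stop (up to about 0.04 rad), inside the 0.07 rad limit.

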